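Vibration check of a drum drive bearing

TASK

Check the bearing inside the drum's drive unit: with the flat-bladed tool (not with the gripper itself) lever the hinged cover up by the slot in the unit's front wall and swing it until it stands upright or beyond, then lay the tool flat on the bench, clear of the unit. Take the vibration pen from its wooden holder and hold its sprung point on the centre of the ringed spot on the bearing's sloping boss, pen square to that face and pushed in gently, to about half of the point's spring travel and never hard. Leave the jar, the wooden chock and the cardboard ring where they are, and finish while still holding the pen steadily there.

Things in the scene. Friction and masses are not known exactly. Their poses are not given: they have to be found in the camera images.
- housing: The drive unit, fixed to the bench: a grey open-topped box 110 (x) x 150 (y) x 95 mm tall, walls 5 mm, on a base flange 130 x 190 x 6 mm, with a round motor 64 mm across sticking 87 mm out of its back (+x) low down. Origin: centre of the underside. Its own -x is the front (roughly towards the robot), z up. Position and yaw vary.
- slot (a point): Centre of the pry slot's mouth on the outer face of the unit's front wall: a notch in the top of that wall, 70 mm wide (y), 14 mm high, through the 5 mm wall; closed above by the cover's underside, 7 mm above this point. Axes as housing: a blade goes in along +x. Nothing inside stands higher than 8 mm below this point.
- cover_hinge (a point): Middle of the cover's hinge line, at the top of the unit's back wall, level with the closed cover's underside. The hinge runs along the housing's y.
- cover_edge (a point): Middle of the cover's front edge, on its underside, 115 mm from the hinge line; moves with the cover. The cover is a light plastic plate 115 x 154 x 3 mm, 60 g; its front edge stands 5 mm proud of the front wall.
- cover (a joint): Opening angle of the cover, rad: 0 shut (level; it may start up to 0.03 ajar), 1.57 upright, 2.0 its stop. It opens front edge upwards, away from the robot; the hinge is a little stiff, so the cover stays where it is left. Lifting takes under 1 N at the front edge.
- bearing: Steel bearing inside the unit, fixed on its floor: foot 60 x 46 x 12 mm, round body 48 mm across and 40 mm long along its own y. Origin: centre of the underside. Its place and yaw in the unit vary.
- spot (a point): The marked spot: centre of an engraved ring (17 mm across) on the flat end face (26 mm across) of the aluminium boss on the bearing, about 73 mm above the bench. z of this point points out of the face, square to it: it leans 0.35 rad (20 degrees) from vertical, towards the bearing's -x side (robot side). Its y axis is level.
- blade_grip (a point): Grasp point of the flat-bladed tool, lying on the bench: in its black handle, half-way up (14 mm above the bench), near the centre of mass. Handle 24 mm wide (y), 28 mm high, 110 mm long, from 85 mm behind this point to 25 mm ahead of it, then a 12 mm ferrule. The tool's x runs from handle to blade. Whole tool 90 to 140 g.
- blade_tip (a point): Middle of the blade's front end, 115 mm ahead of the grasp point along the tool's x and at the same height. The steel blade is flat and level as it lies: 20 mm wide, 3 mm thick, its bare length 78 mm.
- blade: The flat-bladed tool as a whole. Origin: under the grasp point, on its underside.
- holder: Wooden holder block 64 x 64 x 66 mm, fixed, with an upright 19 mm through hole in its centre for the pen. Origin: centre of the underside. Position and yaw vary.
- pen_grip (a point): Grasp point of the vibration pen, standing upright in the holder: on its axis in its round aluminium barrel (22 mm across), 40 mm above the underside of its collar and 45 mm below its top end. z runs up along the pen. The collar (32 mm across, 5 mm) rests on the holder; the nose below it is 14 mm across and 45 mm long. 120 to 130 g.
- pen: The vibration pen as a whole. Origin: on its axis at the underside of the collar, 40 mm below the grasp point.
- pen_point (a point): Rounded end of the pen's sprung point (7 mm across), on the pen's axis, 99 mm below the grasp point when not pushed in; 14 mm out of the nose. Moves with the point.
- pen_tip (a joint): How far the pen's sprung point is pushed in, m: 0 free, 0.009 fully in. Spring of 650 N/m: about 3 N at half travel.
- jar: Bystander: white jar with a black cap, 60 mm across, 75 mm tall. Origin: centre of the underside.
- chock: Bystander: bare wooden chock 90 x 50 x 40 mm. Origin: centre of the underside.
- tape: Bystander: cardboard ring (empty tape core) 90 mm across, 30 mm high. Origin: centre of the underside.
Not all that is in view belongs to the job. Leave any purple or red look-alike of the holder alone.

How it is judged (in metres and radians):
On the way, in this order (a step that is already met when the one before it is completed fails the run):
1. the cover is being levered open with the blade (value of joint cover above 0.3 rad and contact force between blade and cover above 0.05 N).
2. the cover stands upright or beyond (value of joint cover above 1.45 rad), for 0.2 s.
3. the blade tool lies on the bench, let go, clear of the unit (height (world z) of each of blade_grip, blade_tip below 0.03 m and contact force between the fingers and blade below 0.2 N and contact force between blade and housing below 0.2 N), for 0.2 s.
4. the pen is out of its holder, in the gripper (contact force between the fingers and pen above 1 N and contact force between pen and holder below 0.1 N and height (world z) of pen_grip above 0.13 m), for 0.2 s.
At the end, for the whole second after the job is handed in: Gripper holds the pen still: point within 6 mm of the spot's centre, axis within 0.15 rad of square, point pushed in 2 to 7.5 mm (0.8 to 7 N), pen not leaning on the unit; cover at 1.45 rad or more; blade tool on the bench, let go, clear of the unit (all of step 3 and distance between pen_point and spot below 0.006 m and angle between the z axis of pen_grip and the z axis of spot, either way round below 0.15 rad and value of joint pen_tip between 0.002 and 0.0075 m and contact force between pen and bearing between 0.8 and 7 N and contact force between the fingers and pen above 1 N and contact force between pen and housing below 0.2 N and linear speed of pen below 0.015 m/s and value of joint cover above 1.45 rad); the arm keeps its last pose, push and grip.
It fails at once if the gripper itself touches the cover before it stands upright (contact force between any of the fingers, the arm and cover above 0.3 N and value of joint cover below 1.4 rad).
It fails at once if the pen is pushed hard on the bearing (over 15 N) (contact force between pen and bearing above 15 N).
It fails at once if the jar is moved more than 25 mm (distance of jar from where it was at the start of the episode above 0.025 m).
It fails at once if the chock is moved more than 25 mm (distance of chock from where it was at the start of the episode above 0.025 m).
It fails at once if the tape is moved more than 25 mm (distance of tape from where it was at the start of the episode above 0.025 m).
It also fails if it takes over 67 s, if anything falls off the work surface, if the arm or the gripper's body presses on something with over 40 N, if the wrist force passes 120 N, or if a joint passes its speed limit or range.

ROBOT

A 6-joint arm with a two-finger parallel gripper is mounted at the origin on the work surface. World frame = base frame: x ahead of the robot, y to its left, z up, the work surface at z = 0. Lengths are in mm, angles in degrees, forces in N, time in s.
With the tool pointing down it reaches from about 375 to 900 mm from the base axis. Payload 3.1 kg.
Tool frame: the origin (TCP) lies midway between the tips of the shut fingers; the grasp point (between the pads) lies 19 mm behind it; z points along the fingers, y is the direction in which the jaws open and shut (so a half turn about z gives the same grasp; the last joint's range is limited). The gripper opens to 85 mm and grips with 20 to 120 N. Pads are 22 mm wide; open, the fingers measure 114 mm over their backs; the gripper's body (76 mm by 85 mm) begins 54 mm behind the grasp point. The pads swing forward as they close: fully open they stand 13 mm farther back than shut.
Start: joints at [55.204, 30.224, 82.088, -0, 67.689, -10.227], TCP at [259.82, 568.41, 231.31] pointing down, gripper open.
Joint ranges: [-176.69, 176.69], [-43.24, 126.21], [12.49, 139.97], [-82, 262], [0, 151.66], [-163.58, 163.58]. Speed limits (degrees/s): [159.86, 159.86, 180, 180, 180, 180].

INTERFACE

Orientations are given as [roll, pitch, yaw] about the fixed x, y, z axes, in that order (R = Rz(yaw) Ry(pitch) Rx(roll)).
In Python, from rig import manip gives the robot as it stands.
- The arm moves only by the shell command python3 -m handwheel 'ROWS' [FORCE]. ROWS is JSON, a list of rows, each an object with "translation": the shift along the tool's x, y, z in cm, a list of three; "twist": the turn, a rotation vector about the tool's x, y, z in rad, a list of three; "gripper": the finger opening in cm, from 0 to 8.54. A call has 1 to 5 rows; each row is the pose to reach, as a shift and turn from the pose commanded when the call began, along the tool's axes at that moment; what a row does not reach only later rows make up. A row lasts 1/8 s, in which the tool goes at most 62.5 mm and 10.7 degrees, less where a joint would pass 70% of its speed; a pose out of reach is approached as far as the arm can. A call with a gripper value outside its range is refused whole. The fingers move at their own pace and stop on an object; FORCE is the grip in N (left out, the last holds). Time passes only in rows, so rows that repeat a pose let the fingers close. It gives the time, the measured TCP pose, the force and the opening at its end, in the units of the state.
- manip.read_state(): the state, without advancing time (a new reading comes with each control period).
- manip.camera(name): name is "scene" or "top" or "wrist"; returns the picture (480x640x3 uint8, red, green, blue); there is no depth.
- manip.camera_params(name): a dict with "K" (3x3 intrinsics, pixels), "rvec" (rotation vector, rad) and "tvec" (3), from world to camera coordinates, as OpenCV has them. Camera axes: x right, y down, z forward; pixel columns grow to the right and rows downward; lengths in mm; the calibration is good to about 2 mm. A picture is of the moment at which its call begins: read the wrist's pose just before it. camera_params takes no time and is no camera call; for the wrist camera it gives the pose at the moment of the call.
- manip.job_done(): hands the job in, once; it reports no verdict.
The state is a dict: "time_s": time; "joints": joint angles; "qd": joint speeds; "joint_efforts": joint torques, N m; "eef_pos": TCP position; "tool_rot": TCP orientation; "wrist_force": force on the tool from outside, world axes, zero at the start; "moment": the same for the moment, N m; "opening": finger opening in mm.
Only numpy, scipy, OpenCV 4.12 (cv2) and the standard library are available. Lean on these libraries where they do the work, as an engineer would, in place of code of your own. Each camera call takes 0.05 s, during which the arm holds its last target.

## Working session

There is one attempt and no reset: what is moved stays moved. The work goes in short steps, Python scripts to look and compute and a shell command to move; the robot and the scene stay as the last step left them, time stands still between calls to the robot, and variables do not carry over. Pictures are saved under pics/ and viewed, and the job is handed in when it is done.

```bash
ls; mkdir -p pics
cat > h.py <<'E'
import numpy as np, cv2
from rig import manip
from scipy.spatial.transform import Rotation as R
def snap(n,f):
    im=manip.camera(n); cv2.imwrite('pics/'+f,im[:,:,::-1]); return im
def P(n):
    p=manip.camera_params(n); return np.array(p['K'],float),cv2.Rodrigues(np.array(p['rvec'],float))[0],np.array(p['tvec'],float).ravel()
def ray(n,uv,z,p=None):
    K,Rm,t=p or P(n); d=Rm.T@np.linalg.inv(K)@np.array([uv[0],uv[1],1.]); c=-Rm.T@t
    return c+d*(z-c[2])/d[2]
def proj(n,X,p=None):
    K,Rm,t=p or P(n); q=K@(Rm@np.asarray(X,float).T+t[:,None] if np.ndim(X)>1 else (Rm@np.asarray(X,float)+t)[:,None]); return (q[:2]/q[2]).T
E
python3 - <<'E'
from h import *
print(manip.read_state())
snap('scene','s0.png');snap('top','t0.png');snap('wrist','w0.png')
for n in('scene','top'):
    K,Rm,t=P(n);print(n,K[0,0],-Rm.T@t,Rm[2])
E
```

```text
pics
{'time_s': 0.0, 'joints': array([ 5.52069058e+01,  3.02789734e+01,  8.21567383e+01,  1.73561278e-03,
        6.76891488e+01, -1.02276440e+01]), 'qd': array([-0.04430199,  0.01998   , -0.03419496,  0.09746425,  0.14736862,
       -0.06538785]), 'joint_efforts': array([ 1.13739486e-04, -4.42345655e+01, -1.78030086e+01, -2.77427080e-04,
        8.60455271e-03,  4.12480460e-06]), 'eef_pos': array([259.38651344, 567.84595249, 230.33158577]), 'tool_rot': array([-1.79877408e+02, -2.37489049e-02,  1.55433864e+02]), 'wrist_force': array([-0.67631459, -0.54467282, -0.50320585]), 'moment': array([ 0.07988395, -0.07751212, -0.05826503]), 'opening': 85.12792155274227}
scene 453.8154826578721 [1410.86080423 -361.72588193  720.64709137] [-0.77078661  0.29766382 -0.5632799 ]
top 528.7319765389166 [ 383.33160389  -36.41799816 1390.72649419] [ 0.12656768  0.00865222 -0.99192024]
```

View pics/s0.png

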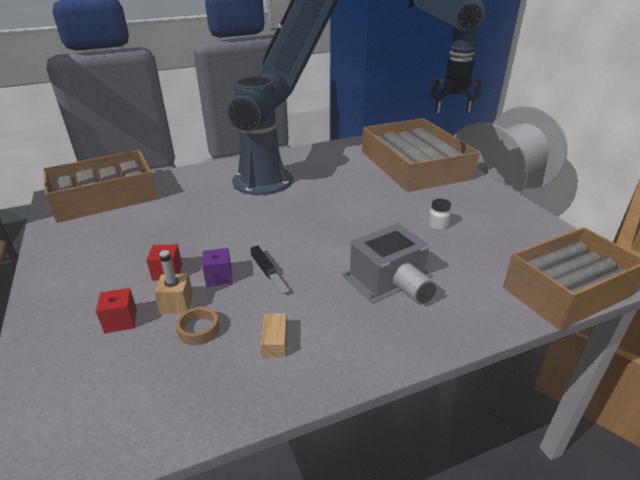

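View pics/t0.png

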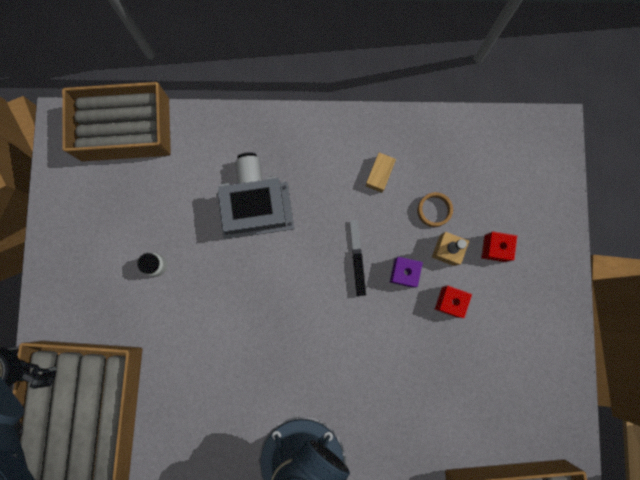

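View pics/w0.png

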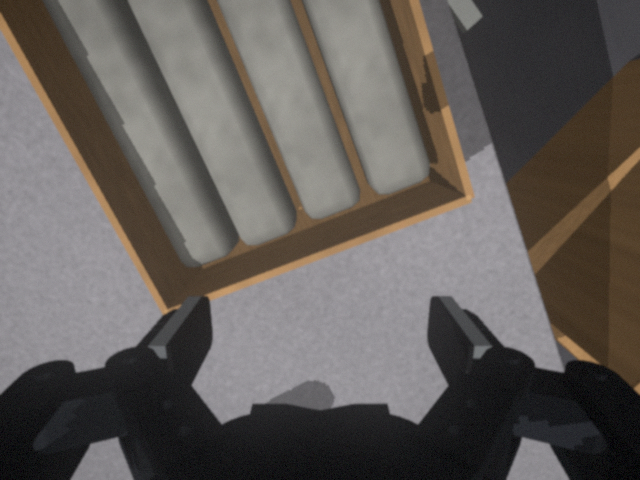

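The pictures show the unit (top ~(255,205)), the blade tool ((357,260)) with its blade pointing +x, the pen in the natural-wood holder ((452,246)), the red and purple look-alikes, the chock, the ring and the jar. The pen's holder is the only natural-wood one. I'll enlarge it and the other parts to check.

Run:
```python
import cv2
t=cv2.imread('pics/t0.png');s=cv2.imread('pics/s0.png')
cv2.imwrite('pics/t0a.png',cv2.resize(t[140:250,200:310],None,fx=5.4,fy=5.4,interpolation=cv2.INTER_CUBIC))
cv2.imwrite('pics/t0b.png',cv2.resize(t[200:320,340:500],None,fx=5,fy=5,interpolation=cv2.INTER_CUBIC))
cv2.imwrite('pics/s0a.png',cv2.resize(s[220:320,330:450],None,fx=6,fy=6,interpolation=cv2.INTER_CUBIC))
```

```text
(no output)
```

View pics/t0a.png

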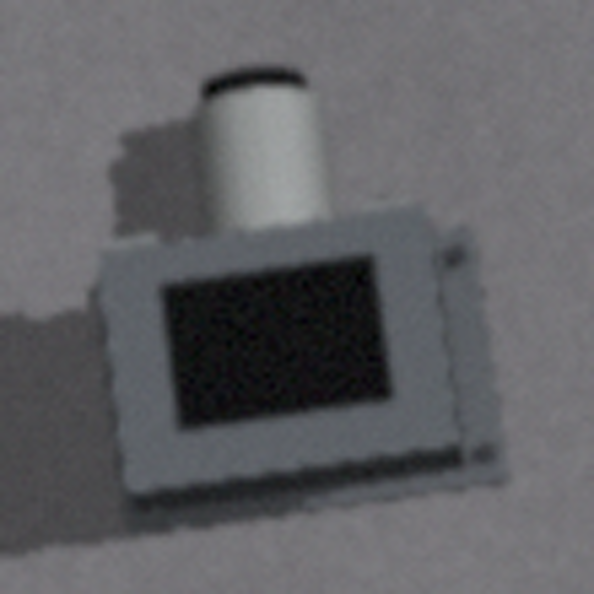

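View pics/t0b.png

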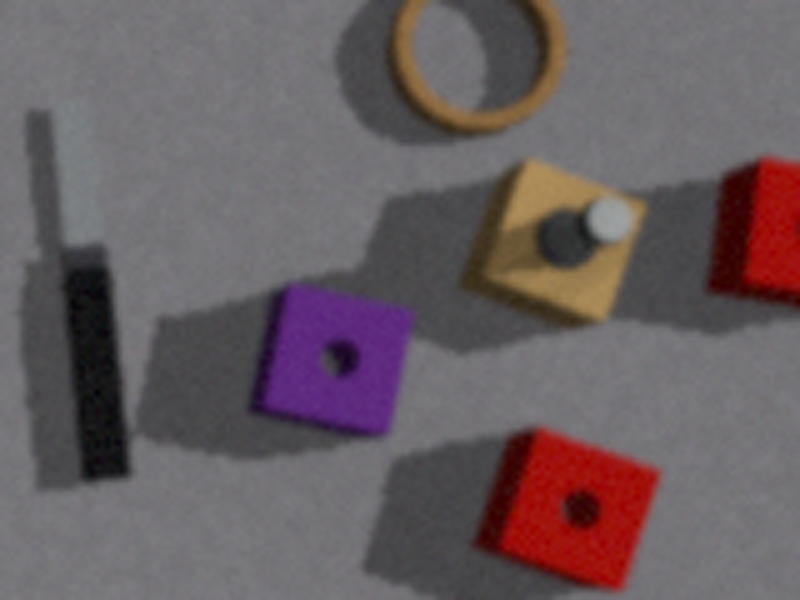

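View pics/s0a.png

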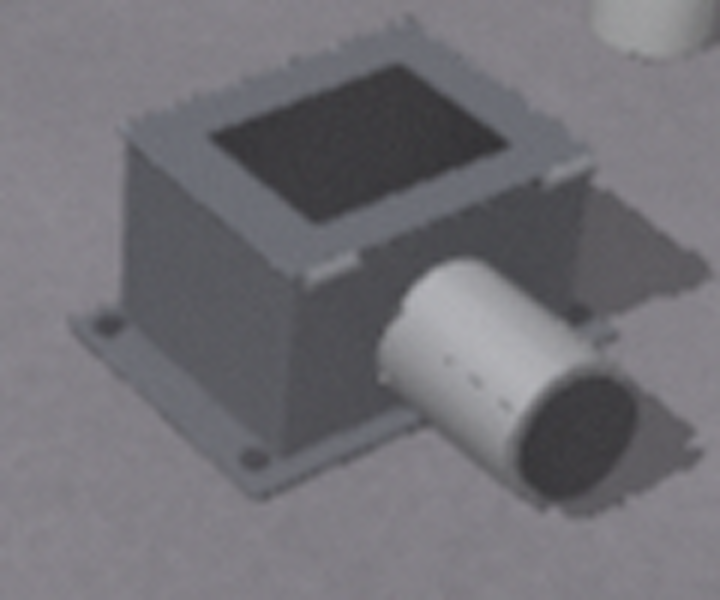

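```bash
cat > m.py <<'E'
from h import *
from scipy.optimize import least_squares
def un(l,f,o): return [((x+.5)/f-.5+o[0],(y+.5)/f-.5+o[1]) for x,y in l]
T=P('top');S=P('scene')
tc=un([(98,255),(430,205),(463,450),(127,492)],5.4,(200,140))
sc=un([(300,275),(590,165),(125,130),(405,22),(75,318),(262,495)],6,(330,220))
mt=np.array([[55,77,98],[55,-77,98],[-60,-77,98],[-60,77,98]]);ms=np.array([[55,-77,98],[55,77,98],[-60,-77,98],[-60,77,98],[-65,-95,6],[65,-95,6]])
def tf(p,m):
    c,s=np.cos(p[2]),np.sin(p[2]); return np.c_[p[0]+c*m[:,0]-s*m[:,1],p[1]+s*m[:,0]+c*m[:,1],m[:,2]]
f=lambda p:np.r_[(proj('',tf(p,mt),T)-tc).ravel(),(proj('',tf(p,ms),S)-sc).ravel()]
r=least_squares(f,[650,120,0.1]);print('housing',r.x[:2],np.degrees(r.x[2]));print(f(r.x).round(1))
hb=un([(83,480),(128,475),(65,270),(108,265)],5,(340,200));tip=un([(52,113),(90,103)],5,(340,200))
h=[ray('',q,28,T) for q in hb];t=[ray('',q,15.5,T) for q in tip]
rear=(h[0]+h[1])/2;fr=(h[2]+h[3])/2;tp=(t[0]+t[1])/2
print('rear',rear,'front',fr,'tip',tp,np.linalg.norm((fr-rear)[:2]),np.linalg.norm((tp-rear)[:2]))
d=(tp-rear)[:2];print('yaw',np.degrees(np.arctan2(d[1],d[0])))
print('pentop',ray('',un([(610,220)],5,(340,200))[0],151,T))
hc=[ray('',q,66,T) for q in un([(530,160),(645,205),(605,322),(482,272)],5,(340,200))]
print('holder',np.mean(hc,0));print(np.round(hc,1))
for n,uv,z in (('jar',(150,264),75),('chock',(381,172),40),('tape',(435,209),30),('purple',(408,271),66)):print(n,ray('',uv,z,T))
E
python3 m.py
```

```text
housing [641.51633413 135.13552562] 9.54089406201633
[-0.3 -1.1 -0.9 -0.9 -0.4 -1.5  0.2  0.  -1.2 -0.1  1.5 -3.  -1.6 -0.1
  0.8 -0.5 -1.2 -0.2 -0.8 -0.6]
rear [ 418.47763897 -145.00994954   28.        ] front [ 526.52773071 -134.57426076   28.        ] tip [ 612.14405801 -126.77020245   15.5       ] 108.55287156639919 194.52344392959054
yaw 5.380318075223335
pentop [ 540.0470249  -372.27173708  151.        ]
holder [ 540.5109157  -372.74541448   66.        ]
[[ 580.7 -355.5   66. ]
 [ 558.7 -413.1   66. ]
 [ 499.2 -391.8   66. ]
 [ 523.4 -330.6   66. ]]
jar [485.96621777 385.51908259  75.        ]
chock [ 739.57307326 -195.34769361   40.        ]
tape [ 645.27965774 -337.43338071   30.        ]
purple [ 479.50988856 -260.03240173   66.        ]
```

Sizes agree with the description: handle 108 mm, housing residuals about 1 px. The pen top and the holder centre match too. The purple block (408,271) and the two red blocks are the decoys. The natural-wood block at (452,246) holds the pen. Next I move above the blade tool.

```bash
cat > go.py <<'E'
import sys
from h import *
def d(pos,Rt,f=None):
    s=manip.read_state(); R0=R.from_euler('xyz',s['tool_rot'],degrees=True)
    print('cm',np.round(R0.inv().apply(np.array(pos)-s['eef_pos'])/10,2),'tw',np.round((R0.inv()*Rt).as_rotvec(),3))
def st():
    s=manip.read_state();print('t',round(s['time_s'],2),s['eef_pos'].round(1),s['tool_rot'].round(1),'F',s['wrist_force'].round(1),'op',round(s['opening'],1),'q',s['joints'].round(0))
if __name__=='__main__':
    a=list(map(float,sys.argv[1:])); st(); d(a[:3],R.from_euler('xyz',a[3:6],degrees=True))
E
python3 go.py 500 -137 200 180 0 5.4
```

```text
t 0.15 [259.5 568.  230.5] [-179.9   -0.   155.4] F [-0.   0.3 -0.1] op 85.5 q [ 55.  30.  82.  -0.  68. -10.]
cm [-51.18 -54.11   3.13] tw [-1.000e-03  2.000e-03  2.619e+00]
```

```bash
python3 -m handwheel '[{"translation":[-17,-18,1],"twist":[0,0,0.9],"gripper":8.5},{"translation":[-17,-18,1],"twist":[0,0,0.9],"gripper":8.5},{"translation":[-17,-18,1],"twist":[0,0,0.9],"gripper":8.5},{"translation":[-17,-18,1],"twist":[0,0,0.9],"gripper":8.5},{"translation":[-17,-18,1],"twist":[0,0,0.9],"gripper":8.5}]' 60; python3 go.py 500 -137 200 180 0 5.4
```

```text
time_s: 0.78
eef_pos: [340.2, 330.2, 221.0]
tool_rot: [-179.9, 0.1, 103.2]
wrist_force: [-0.1, 0.5, 0.5]
opening: 85.2
t 0.78 [340.2 330.2 221. ] [-1.799e+02  1.000e-01  1.032e+02] F [-0.1  0.5  0.5] op 85.2 q [ 31.  20. 104.  -0.  57.  17.]
cm [-49.14   4.87   2.16] tw [-0.     0.003  1.707]
```

```bash
python3 -m handwheel '[{"translation":[-25,2.5,1.1],"twist":[0,0,0.93],"gripper":8.5},{"translation":[-25,2.5,1.1],"twist":[0,0,0.93],"gripper":8.5},{"translation":[-25,2.5,1.1],"twist":[0,0,0.93],"gripper":8.5},{"translation":[-25,2.5,1.1],"twist":[0,0,0.93],"gripper":8.5},{"translation":[-25,2.5,1.1],"twist":[0,0,0.93],"gripper":8.5}]' 60; python3 go.py 500 -137 200 180 0 5.4
```

```text
time_s: 1.4
eef_pos: [426.0, 93.2, 210.3]
tool_rot: [179.9, -0.0, 49.8]
wrist_force: [-0.4, 0.1, 0.1]
opening: 84.6
t 1.4 [426.   93.2 210.3] [179.9  -0.   49.8] F [-0.4  0.1  0.1] op 84.6 q [ -2.  18. 110.  -0.  53.  38.]
cm [-12.8   20.51   1.06] tw [ 0.001 -0.001  0.775]
```

```bash
echo
python3 -m handwheel '[{"translation":[-12.8,20.5,1],"twist":[0,0,0.775],"gripper":8.5},{"translation":[-12.8,20.5,1],"twist":[0,0,0.775],"gripper":8.5},{"translation":[-12.8,20.5,1],"twist":[0,0,0.775],"gripper":8.5},{"translation":[-12.8,20.5,1],"twist":[0,0,0.775],"gripper":8.5},{"translation":[-12.8,20.5,1],"twist":[0,0,0.775],"gripper":8.5}]' 60
python3 - <<'E'
from h import *
from go import st
st(); im=snap('wrist','w1.png')
K,Rm,t=P('wrist');print(-Rm.T@t,Rm[2])
E
```

```text
time_s: 2.02
eef_pos: [502.6, -135.9, 200.1]
tool_rot: [179.9, -0.1, 5.8]
wrist_force: [0.7, 0.4, -0.4]
opening: 85.2
t 2.02 [ 502.6 -135.9  200.1] [ 1.799e+02 -1.000e-01  5.800e+00] F [ 0.7  0.4 -0.4] op 85.2 q [-27.  25.  99.  -0.  56.  57.]
[ 569.92694803 -126.58456717  342.57404495] [-0.27356782 -0.02732013 -0.96146464]
```

View pics/w1.png

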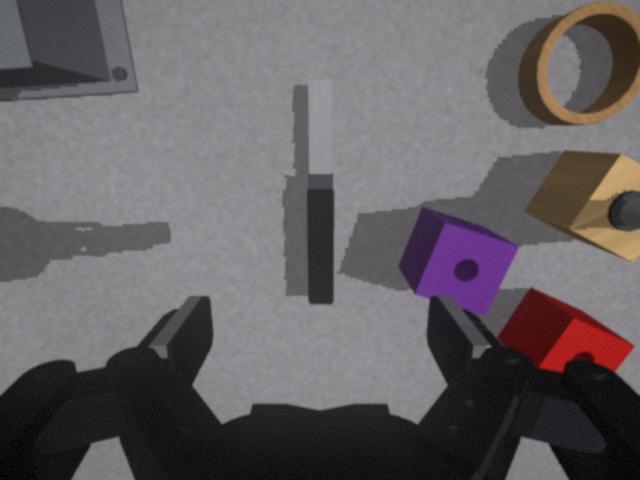

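The wrist picture shows the handle's rear end at (321,303), its front at (320,189) and the blade tip at (320,80). The tool is straight along the image.

```bash
python3 - <<'E'
from h import *
p=P('wrist')
a=ray('',(320.5,303),28,p);b=ray('',(320.5,189),28,p);c=ray('',(320,80),15.5,p)
l=ray('',(308.5,189),28,p);r=ray('',(333,189),28,p)
print(a,b,c,np.linalg.norm(a-b),np.linalg.norm((c-a)[:2]),np.degrees(np.arctan2(*(c-a)[1::-1])),np.linalg.norm(l-r))
u=(c-a)[:2];u/=np.linalg.norm(u);print(a[:2]+85*u,c[:2]-115*u)
E
python3 go.py 502 -138 60 180 0 5.4
```

```text
[ 416.28654371 -143.22806951   28.        ] [ 523.76433831 -131.85255215   28.        ] [ 612.09986532 -122.10065537   15.5       ] 108.07811400566052 196.94980209578628 6.1581449615561965 21.182528325389843
[ 500.79605913 -134.10985674] [ 497.76346211 -134.4370609 ]
t 2.08 [ 501.  -133.3  199.9] [-180.     0.     5.9] F [-0.8  1.3 -0.2] op 85.0 q [-27.  25.  99.   0.  56.  57.]
cm [ 0.06  0.48 13.99] tw [-0.     0.     0.009]
```

```bash
python3 -m handwheel '[{"translation":[-0.1,0.1,6],"twist":[0,0,0],"gripper":6},{"translation":[-0.1,0.1,12],"twist":[0,0,0],"gripper":6},{"translation":[-0.1,0.1,17],"twist":[0,0,0],"gripper":6},{"translation":[-0.1,0.1,19.6],"twist":[0,0,0],"gripper":6},{"translation":[-0.1,0.1,19.6],"twist":[0,0,0],"gripper":6}]' 60; python3 go.py 500 -134.3 2.5 180 0 5.9
```

```text
time_s: 2.7
eef_pos: [497.9, -130.5, 2.7]
tool_rot: [-179.8, 0.3, 6.3]
wrist_force: [0.2, -0.5, -0.3]
opening: 60.2
t 2.7 [ 497.9 -130.5    2.7] [-179.8    0.3    6.3] F [ 0.2 -0.5 -0.3] op 60.2 q [-27.  44. 106.   0.  30.  57.]
cm [0.17 0.4  0.02] tw [-0.003  0.005  0.007]
```

```bash
python3 -m handwheel '[{"translation":[0.1,0.3,0],"twist":[0,0,0],"gripper":6},{"translation":[0.1,0.3,0],"twist":[0,0,0],"gripper":2},{"translation":[0.1,0.3,0],"twist":[0,0,0],"gripper":1.5},{"translation":[0.1,0.3,0],"twist":[0,0,0],"gripper":1.5},{"translation":[0.1,0.3,0],"twist":[0,0,0],"gripper":1.5}]' 70; python3 -m handwheel '[{"translation":[0,0,0],"twist":[0,0,0],"gripper":1.5},{"translation":[0,0,-2],"twist":[0,0,0],"gripper":1.5},{"translation":[0,0,-6],"twist":[0,0,0],"gripper":1.5},{"translation":[0,0,-10],"twist":[0,0,0],"gripper":1.5},{"translation":[0,0,-10],"twist":[0,0,0],"gripper":1.5}]' 70;python3 - <<'E'
from h import *
from go import st
st(); snap('wrist','w2.png'); snap('scene','s2.png')
E
```

```text
time_s: 3.32
eef_pos: [502.1, -136.1, 5.8]
tool_rot: [179.9, -0.1, 6.2]
wrist_force: [-0.1, -0.7, 6.7]
opening: 22.5
time_s: 3.95
eef_pos: [503.3, -136.7, 107.6]
tool_rot: [179.8, -0.4, 6.2]
wrist_force: [-0.3, 0.7, -1.8]
opening: 22.5
t 3.95 [ 503.3 -136.7  107.6] [179.8  -0.4   6.2] F [-0.3  0.7 -1.8] op 22.5 q [-27.  33. 103.   0.  43.  56.]
```

View pics/w2.png

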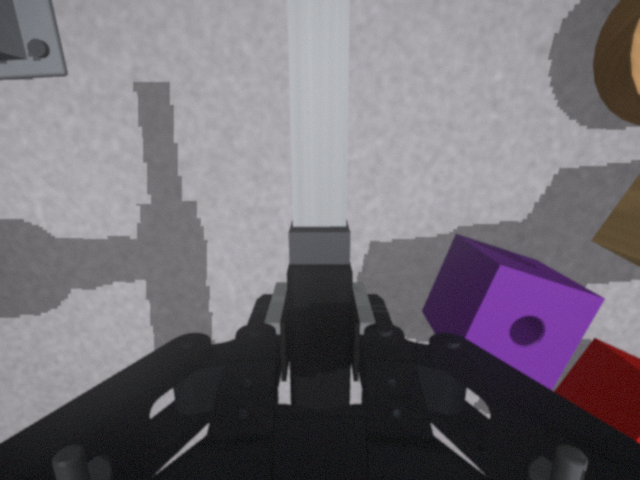

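View pics/s2.png

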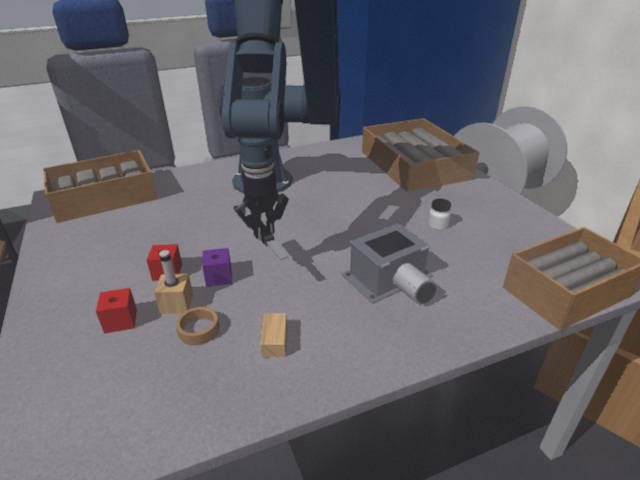

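Run:
```python
import cv2
a=cv2.imread('pics/w2.png');cv2.imwrite('pics/w2a.png',cv2.resize(a[0:270,240:400],None,fx=2.2*1.6,fy=2.2,interpolation=cv2.INTER_CUBIC))
from h import *
p=P('wrist');K,Rm,t=p;print(K[0,0],(-Rm.T@t).round(1),Rm[2])
for z in(105,110,115,118,121):
  q=[ray('',(u,v),z,p) for u,v in((288.5,3),(350,3),(291.5,222),(347.5,222))]
  print(z,np.linalg.norm(q[0]-q[1]),np.linalg.norm(q[2]-q[3]))
```

```text
364.59093181029925 [ 569.9 -128.5  247.6] [-0.27226957 -0.02920227 -0.96177778]
105 21.138502848600037 22.500825699351044
110 20.3972366859503 21.711786814143835
115 19.655970523300553 20.92274792893664
118 19.211210825710726 20.449324597812314
121 18.766451128120874 19.975901266688002
```

View pics/w2a.png

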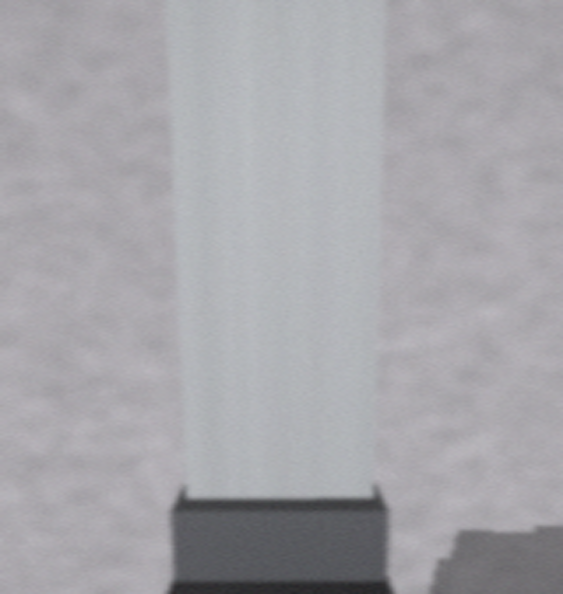

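```bash
python3 go.py 446 102.3 107 180 0 9.5
```

```text
t 4.05 [ 501.1 -135.7  104.8] [180.   -0.    6.2] F [ 0.4 -0.8 -1.4] op 22.6 q [-27.  33. 104.  -0.  43.  56.]
cm [ -2.92 -24.25  -0.24] tw [ 0.    -0.001 -0.058]
```

```bash
python3 -m handwheel '[{"translation":[-2.9,-24.2,-0.3],"twist":[0,0,-0.058],"gripper":1.5},{"translation":[-2.9,-24.2,-0.3],"twist":[0,0,-0.058],"gripper":1.5},{"translation":[-2.9,-24.2,-0.3],"twist":[0,0,-0.058],"gripper":1.5},{"translation":[-2.9,-24.2,-0.3],"twist":[0,0,-0.058],"gripper":1.5},{"translation":[-2.9,-24.2,-0.3],"twist":[0,0,-0.058],"gripper":1.5}]' 70;python3 - <<'E'
from h import *
from go import st
snap('top','t3.png');st(); snap('wrist','w3.png'); 
E
```

```text
time_s: 4.68
eef_pos: [443.0, 105.1, 106.0]
tool_rot: [-179.9, 0.3, 9.9]
wrist_force: [-0.3, -0.2, -0.6]
opening: 22.5
t 4.72 [444.6 103.4 106.2] [-180.     0.2    9.8] F [ 0.4 -0.5 -0.2] op 22.4 q [ -1.  30. 112.  -0.  38.  79.]
```

View pics/w3.png

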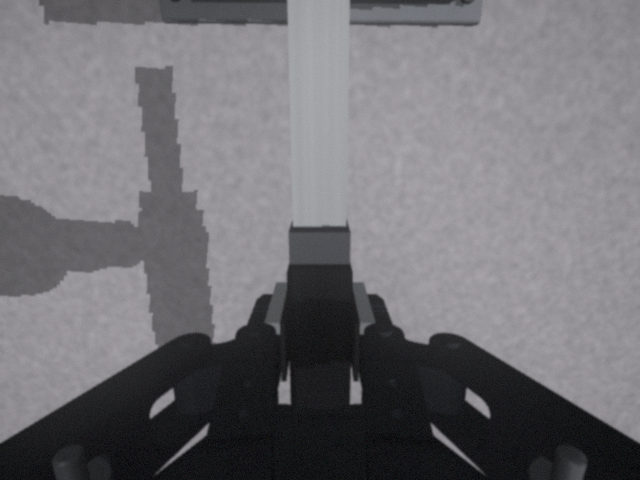

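Run:
```python
from h import *
p=P('wrist')
a=ray('',(162,23),6,p);b=ray('',(481,24.5),6,p);print(a,b,np.linalg.norm(a-b))
d=a-b;y=np.degrees(np.arctan2(d[1],d[0]))-90;m=(a+b)/2;u=np.array([np.cos(np.radians(y)),np.sin(np.radians(y))]);print('yaw',y,'centre',m[:2]+65*u,'slot',m[:2]+10*u)
t=cv2.imread('pics/t3.png');cv2.imwrite('pics/t3a.png',cv2.resize(t[150:280,200:320],None,fx=4.6,fy=4.6,interpolation=cv2.INTER_CUBIC))
```

```text
[560.11262517 216.35295742   6.        ] [591.09574742  29.53369425   6.        ] 189.3710404398659
yaw 9.416534801131704 centre [639.72831044 133.5780192 ] slot [585.46943616 124.57943251]
```

View pics/t3a.png

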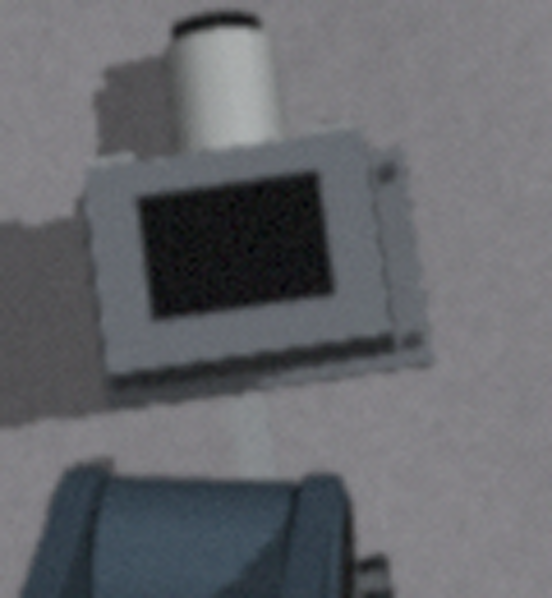

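```bash
python3 - <<'E'
from h import *
print(ray('top',(255.3,235.2),114))
E
python3 go.py 446 102 79.5 180 0 9.5
```

```text
[557.434286   119.59270158 114.        ]
t 4.78 [445.7 102.2 106.4] [-1.8e+02  1.0e-01  9.6e+00] F [ 0.9 -0.3 -1.8] op 22.8 q [ -1.  30. 112.  -0.  38.  79.]
cm [0.03 0.02 2.69] tw [-0.     0.002  0.002]
```

```bash
python3 -m handwheel '[{"translation":[0,0,1.5],"twist":[0,0,0],"gripper":1.5},{"translation":[0,0,2.7],"twist":[0,0,0],"gripper":1.5},{"translation":[0,0,2.7],"twist":[0,0,0],"gripper":1.5},{"translation":[0,0,2.7],"twist":[0,0,0],"gripper":1.5}]' 70;python3 - <<'E'
from h import *
from go import st
st(); snap('scene','s4.png');snap('wrist','w4.png')
t=cv2.imread('pics/s4.png');cv2.imwrite('pics/s4a.png',cv2.resize(t[180:320,300:450],None,fx=4,fy=4,interpolation=cv2.INTER_CUBIC))
t=cv2.imread('pics/w4.png');cv2.imwrite('pics/w4a.png',cv2.resize(t[0:250,150:490],None,fx=2.3,fy=2.3))
E
```

```text
time_s: 5.28
eef_pos: [446.6, 101.1, 80.2]
tool_rot: [-180.0, 0.0, 9.4]
wrist_force: [-0.7, -0.4, -0.6]
opening: 22.7
t 5.28 [446.6 101.1  80.2] [-180.     0.     9.4] F [-0.7 -0.4 -0.6] op 22.7 q [ -1.  33. 113.  -0.  34.  79.]
```

View pics/s4a.png

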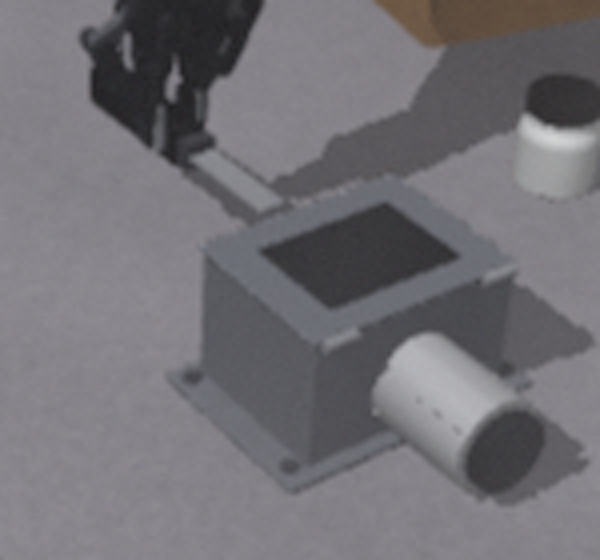

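View pics/w4a.png

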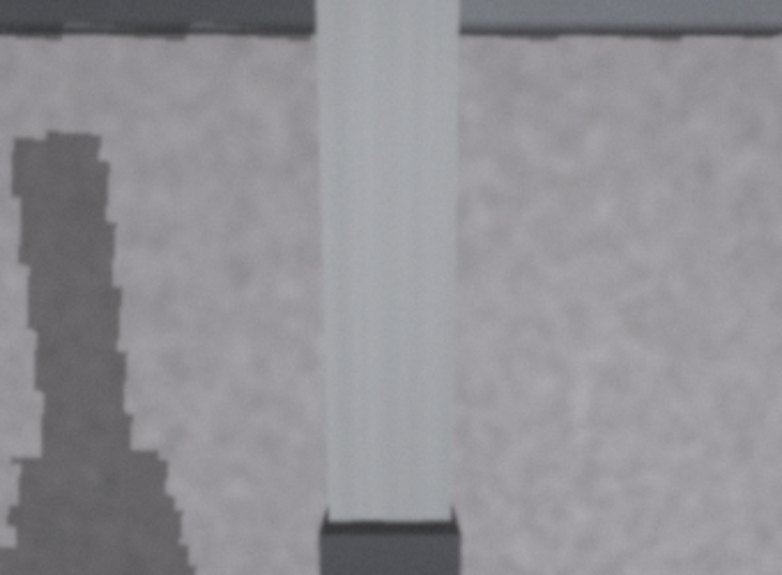

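Run:
```python
from h import *
u=np.array([.986,.164]);v=np.array([-.164,.986]);c=np.array([446.1,101.8])
for z in (85,88,91):
  X=np.array([np.r_[c+u*a+v*b,z] for a,b in((113,10),(113,-10),(36,10),(36,-10))])
  print(z,((proj('scene',X)-[300,180])*4+1.5).round(0).tolist())
X=np.array([np.r_[np.array([586,125])+u*a+v*b,98] for a,b in((-5,77),(-5,-77))])
print(((proj('scene',X)-[300,180])*4+1.5).round(0).tolist())
```

```text
85 [[284.0, 203.0], [258.0, 212.0], [213.0, 151.0], [189.0, 159.0]]
88 [[284.0, 199.0], [259.0, 208.0], [214.0, 147.0], [189.0, 155.0]]
91 [[284.0, 195.0], [259.0, 204.0], [214.0, 143.0], [189.0, 151.0]]
[[391.0, 172.0], [194.0, 245.0]]
```

```bash
python3 -m handwheel '[{"translation":[1,0,-0.15],"twist":[0,0,0],"gripper":1.5},{"translation":[2.5,0,-0.15],"twist":[0,0,0],"gripper":1.5},{"translation":[3.5,0,-0.15],"twist":[0,0,0],"gripper":1.5},{"translation":[4.5,0,-0.15],"twist":[0,0,0],"gripper":1.5},{"translation":[5.5,0,-0.15],"twist":[0,0,0],"gripper":1.5}]' 70;python3 - <<'E'
from h import *
from go import st
st(); snap('scene','s5.png');snap('wrist','w5.png')
t=cv2.imread('pics/s5.png');cv2.imwrite('pics/s5a.png',cv2.resize(t[180:320,300:450],None,fx=4,fy=4,interpolation=cv2.INTER_CUBIC))
E
```

```text
time_s: 6.0
eef_pos: [501.3, 111.0, 81.7]
tool_rot: [-180.0, 0.0, 9.5]
wrist_force: [-0.1, 0.2, -1.0]
opening: 22.5
t 6.0 [501.3 111.   81.7] [-180.     0.     9.5] F [-0.1  0.2 -1. ] op 22.5 q [  0.  35. 105.  -0.  39.  80.]
```

View pics/s5a.png

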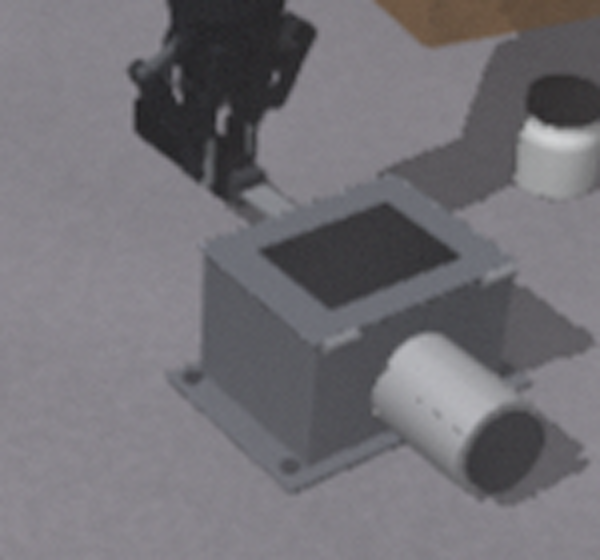

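View pics/w5.png

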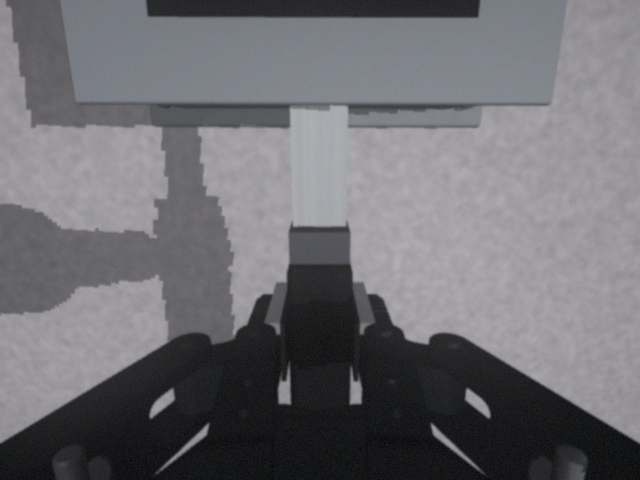

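The blade is under the cover, about 26 mm past the wall, with no force on the wrist. Next I lever it up.

```bash
python3 -m handwheel '[{"translation":[0,0,-1.2],"twist":[0,0,0],"gripper":1.5},{"translation":[0,0,-2.5],"twist":[0,0,0],"gripper":1.5},{"translation":[0,0,-3.7],"twist":[0,0,0],"gripper":1.5},{"translation":[0.2,0,-5],"twist":[0,0,0],"gripper":1.5},{"translation":[0.4,0,-6.2],"twist":[0,0,0],"gripper":1.5}]' 70;python3 - <<'E'
from h import *
from go import st
st(); snap('scene','s6.png');snap('wrist','w6.png')
t=cv2.imread('pics/s6.png');cv2.imwrite('pics/s6a.png',cv2.resize(t[150:310,300:460],None,fx=3.7,fy=3.7,interpolation=cv2.INTER_CUBIC))
E
```

```text
time_s: 6.72
eef_pos: [504.7, 111.5, 145.0]
tool_rot: [180.0, -0.0, 9.5]
wrist_force: [-1.1, -0.6, -2.0]
opening: 22.4
t 6.72 [504.7 111.5 145. ] [180.   -0.    9.5] F [-1.1 -0.6 -2. ] op 22.4 q [  0.  29. 102.  -0.  48.  81.]
```

View pics/s6a.png

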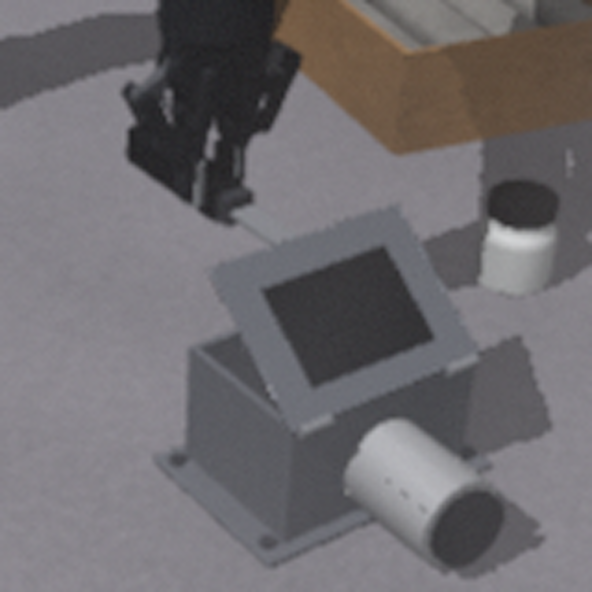

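View pics/w6.png

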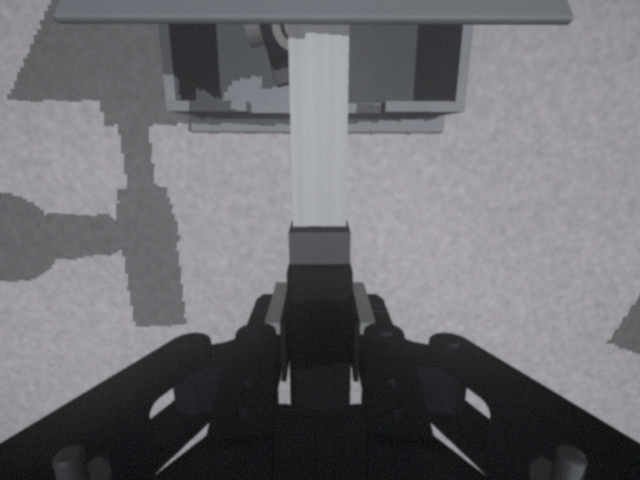

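The cover is at about 0.6 rad, riding on the blade tip. I continue round the arc.

```bash
python3 -m handwheel '[{"translation":[1,0,-1.3],"twist":[0,0,0],"gripper":1.5},{"translation":[2.2,0,-2.3],"twist":[0,0,0],"gripper":1.5},{"translation":[3.5,0,-2.9],"twist":[0,0,0],"gripper":1.5},{"translation":[4.8,0,-2.8],"twist":[0,0,0],"gripper":1.5},{"translation":[5.8,0,-2.4],"twist":[0,0,0],"gripper":1.5}]' 70; python3 -m handwheel '[{"translation":[0.8,0,0.4],"twist":[0,0,0],"gripper":1.5},{"translation":[1.6,0,0.7],"twist":[0,0,0],"gripper":1.5},{"translation":[2.2,0,0.8],"twist":[0,0,0],"gripper":1.5},{"translation":[2.7,0,0.9],"twist":[0,0,0],"gripper":1.5},{"translation":[3,0,0.9],"twist":[0,0,0],"gripper":1.5}]' 70;python3 - <<'E'
from h import *
from go import st
st(); snap('scene','s7.png');snap('wrist','w7.png')
t=cv2.imread('pics/s7.png');cv2.imwrite('pics/s7a.png',cv2.resize(t[150:310,300:460],None,fx=3.7,fy=3.7,interpolation=cv2.INTER_CUBIC))
E
```

```text
time_s: 7.45
eef_pos: [562.7, 121.1, 167.4]
tool_rot: [180.0, -0.0, 9.5]
wrist_force: [-1.0, -0.2, -0.5]
opening: 22.8
time_s: 8.07
eef_pos: [591.6, 126.0, 158.8]
tool_rot: [-180.0, 0.0, 9.5]
wrist_force: [-0.1, -1.0, -2.0]
opening: 22.6
t 8.07 [591.6 126.  158.8] [-180.     0.     9.5] F [-0.1 -1.  -2. ] op 22.6 q [ 1. 34. 89. -0. 57. 82.]
```

View pics/s7a.png

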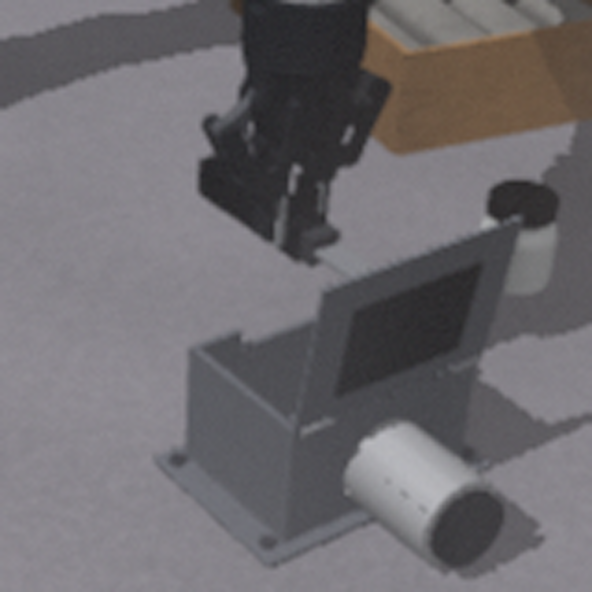

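View pics/w7.png

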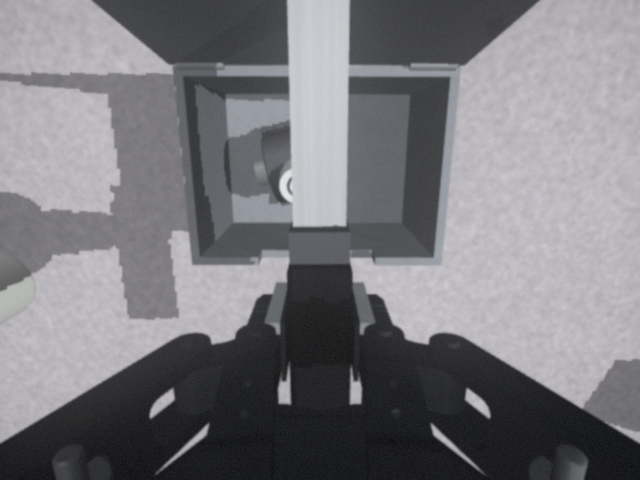

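```bash
cat > ang.py <<'E'
from h import *
def show(off,f):
  y=np.radians(9.47);u=np.array([np.cos(y),np.sin(y),0]);v=np.array([-np.sin(y),np.cos(y),0]);h=np.array([586,125,0])+110*u+[0,0,95]
  for th in (1.4,1.5,1.6,1.7,1.8):
    X=[h+s*77*v+115*(-np.cos(th)*u+np.sin(th)*np.array([0,0,1])) for s in(-1,1)]
    print(th,((proj('scene',np.array(X))-off)*f).round(0).tolist())
E
python3 -c "
from ang import *
show([300,150],3.7)"
python3 -m handwheel '[{"translation":[0.5,0,0],"twist":[0,0,0],"gripper":1.5},{"translation":[1,0,0],"twist":[0,0,0],"gripper":1.5},{"translation":[1.3,0,0],"twist":[0,0,0],"gripper":1.5},{"translation":[1.3,0,0],"twist":[0,0,0],"gripper":1.5}]' 70;python3 - <<'E'
from h import *
from go import st
st(); snap('scene','s8.png')
t=cv2.imread('pics/s8.png');cv2.imwrite('pics/s8a.png',cv2.resize(t[150:310,300:460],None,fx=3.7,fy=3.7,interpolation=cv2.INTER_CUBIC))
E
```

```text
1.4 [[278.0, 257.0], [476.0, 186.0]]
1.5 [[291.0, 264.0], [490.0, 191.0]]
1.6 [[303.0, 272.0], [503.0, 199.0]]
1.7 [[316.0, 283.0], [517.0, 208.0]]
1.8 [[328.0, 295.0], [530.0, 219.0]]
time_s: 8.68
eef_pos: [604.7, 128.2, 158.9]
tool_rot: [180.0, -0.0, 9.5]
wrist_force: [-0.3, -1.5, -0.5]
opening: 22.5
t 8.68 [604.7 128.2 158.9] [180.   -0.    9.5] F [-0.3 -1.5 -0.5] op 22.5 q [ 2. 35. 87.  0. 58. 82.]
```

View pics/s8a.png

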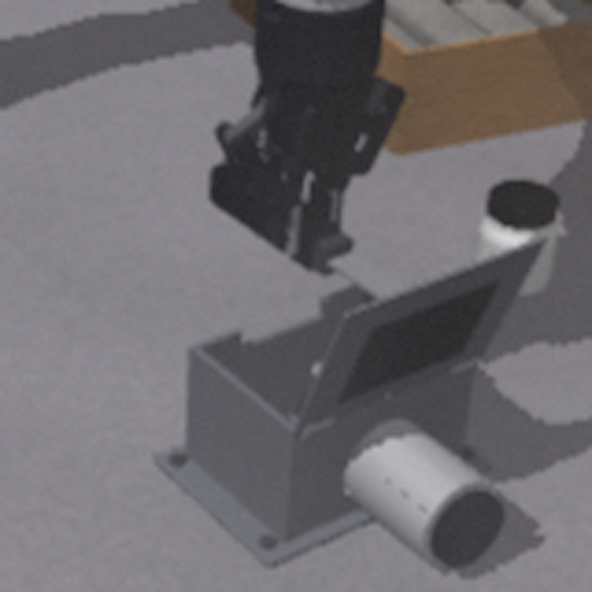

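The cover stands at about 1.85 rad. I retreat and put the tool back where it lay, which is known to be free.

```bash
python3 -m handwheel '[{"translation":[-3,0,0],"twist":[0,0,0],"gripper":1.5},{"translation":[-8,0,0],"twist":[0,0,0],"gripper":1.5},{"translation":[-12,0,0],"twist":[0,0,0],"gripper":1.5},{"translation":[-12,0,0],"twist":[0,0,0],"gripper":1.5}]' 70;python3 go.py 502 -136 60 180 0 6.2
```

```text
time_s: 9.22
eef_pos: [481.6, 108.3, 158.7]
tool_rot: [-180.0, 0.3, 9.5]
wrist_force: [0.8, 0.6, -1.7]
opening: 22.7
t 9.22 [481.6 108.3 158.7] [-180.     0.3    9.5] F [ 0.8  0.6 -1.7] op 22.7 q [ -0.  27. 105.  -0.  49.  80.]
cm [-1.97 24.44  9.86] tw [-0.001  0.005  0.057]
```

```bash
python3 -m handwheel '[{"translation":[-2,6,0],"twist":[0,0,0.02],"gripper":1.5},{"translation":[-2,12,2],"twist":[0,0,0.04],"gripper":1.5},{"translation":[-2,18,6],"twist":[0,0,0.057],"gripper":1.5},{"translation":[-2,24.4,9.8],"twist":[0,0,0.057],"gripper":1.5},{"translation":[-2,24.4,9.8],"twist":[0,0,0.057],"gripper":1.5}]' 70;python3 go.py 502 -136 6 180 0 6.2
```

```text
time_s: 9.85
eef_pos: [508.1, -139.3, 59.3]
tool_rot: [179.9, -0.1, 6.0]
wrist_force: [0.1, 0.5, -0.7]
opening: 22.5
t 9.85 [ 508.1 -139.3   59.3] [ 1.799e+02 -1.000e-01  6.000e+00] F [ 0.1  0.5 -0.7] op 22.5 q [-27.  38. 104.  -0.  38.  56.]
cm [-0.58 -0.4   5.32] tw [ 0.001 -0.001 -0.003]
```

```bash
python3 -m handwheel '[{"translation":[0,0,2],"twist":[0,0,0],"gripper":1.5},{"translation":[0,0,4],"twist":[0,0,0],"gripper":1.5},{"translation":[0,0,4.9],"twist":[0,0,0],"gripper":1.5},{"translation":[0,0,5.2],"twist":[0,0,0],"gripper":1.5},{"translation":[0,0,5.3],"twist":[0,0,0],"gripper":1.5}]' 70;python3 go.py 502 -136 6 180 0 6.2
```

```text
time_s: 10.48
eef_pos: [507.0, -135.5, 8.3]
tool_rot: [180.0, -0.1, 6.3]
wrist_force: [0.7, 0.4, -0.7]
opening: 22.6
t 10.47 [ 507.  -135.5    8.3] [ 1.8e+02 -1.0e-01  6.3e+00] F [ 0.7  0.4 -0.7] op 22.6 q [-27.  44. 105.   0.  31.  57.]
cm [-0.5  -0.01  0.22] tw [ 0.001 -0.001  0.001]
```

```bash
python3 -m handwheel '[{"translation":[0,0,0.15],"twist":[0,0,0],"gripper":1.5},{"translation":[0,0,0.2],"twist":[0,0,0],"gripper":1.5},{"translation":[0,0,0.2],"twist":[0,0,0],"gripper":3},{"translation":[0,0,0],"twist":[0,0,0],"gripper":6},{"translation":[0,0,-1],"twist":[0,0,0],"gripper":7}]' 70; python3 -m handwheel '[{"translation":[0,0,0],"twist":[0,0,0],"gripper":7},{"translation":[0,0,-3],"twist":[0,0,0],"gripper":8},{"translation":[0,0,-9],"twist":[0,0,0],"gripper":8},{"translation":[0,0,-15],"twist":[0,0,0],"gripper":8},{"translation":[0,0,-20],"twist":[0,0,0],"gripper":8}]' 70;python3 - <<'E'
from h import *
from go import st
st(); snap('scene','s9.png');snap('wrist','w9.png')
E
```

```text
time_s: 11.1
eef_pos: [506.1, -135.5, 17.9]
tool_rot: [-180.0, 0.1, 6.2]
wrist_force: [-0.9, -0.6, 0.7]
opening: 65.6
time_s: 11.72
eef_pos: [506.5, -135.7, 220.4]
tool_rot: [179.9, -0.1, 6.2]
wrist_force: [0.9, -0.1, 0.0]
opening: 79.9
t 11.72 [ 506.5 -135.7  220.4] [ 1.799e+02 -1.000e-01  6.200e+00] F [ 0.9 -0.1  0. ] op 79.9 q [-27.  23.  97.  -0.  59.  57.]
```

View pics/s9.png

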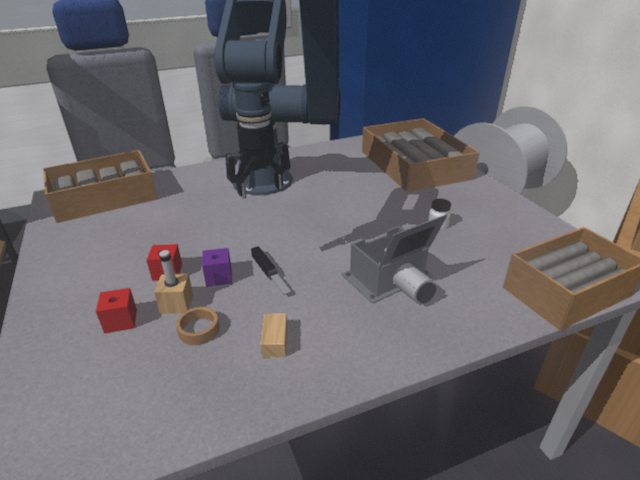

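View pics/w9.png

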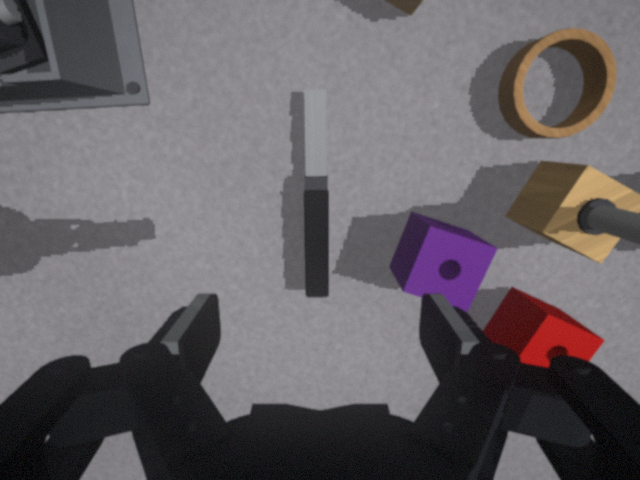

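The tool is back on the bench, released, and the cover stays open. Next I look at the spot from above.

```bash
python3 go.py 600 130 245 180 0 9.5
```

```text
t 11.82 [ 509.8 -137.2  223.8] [179.6  -0.6   6.3] F [ 0.4  0.3 -0.2] op 80.0 q [-27.  23.  97.   0.  59.  57.]
cm [ 11.9  -25.56  -2.18] tw [ 0.008 -0.011 -0.057]
```

```bash
python3 -m handwheel '[{"translation":[3,-6.5,-2.2],"twist":[0,0,0],"gripper":6},{"translation":[7,-15,-2.2],"twist":[0,0,-0.05],"gripper":6},{"translation":[11.8,-25.5,-2.2],"twist":[0,0,-0.057],"gripper":6},{"translation":[11.8,-25.5,-2.2],"twist":[0,0,-0.057],"gripper":6},{"translation":[11.8,-25.5,-2.2],"twist":[0,0,-0.057],"gripper":6}]' 70; python3 -m handwheel '[{"translation":[0,0,0],"twist":[0,0,0],"gripper":6},{"translation":[0,0,0],"twist":[0,0,0],"gripper":6}]'
python3 - <<'E'
from h import *
from go import st
import pickle
st(); p=P('wrist');snap('wrist','w10.png');pickle.dump(p,open('p10.pkl','wb'));st()
t=cv2.imread('pics/w10.png');cv2.imwrite('pics/w10a.png',cv2.resize(t[60:260,180:460],None,fx=2.8,fy=2.8,interpolation=cv2.INTER_CUBIC))
E
```

```text
time_s: 12.45
eef_pos: [595.8, 133.8, 238.8]
tool_rot: [-180.0, 0.1, 9.7]
wrist_force: [-0.5, -0.9, -0.6]
opening: 60.2
time_s: 12.7
eef_pos: [595.2, 130.1, 238.9]
tool_rot: [180.0, 0.1, 9.5]
wrist_force: [0.2, 0.4, 0.2]
opening: 59.8
t 12.7 [595.2 130.1 238.9] [1.8e+02 1.0e-01 9.5e+00] F [0.2 0.4 0.2] op 59.8 q [ 2. 29. 84. -0. 68. 82.]
t 12.75 [595.3 129.7 239.1] [1.8e+02 1.0e-01 9.5e+00] F [0.6 0.4 0.4] op 59.6 q [ 2. 29. 84. -0. 68. 82.]
```

View pics/w10.png

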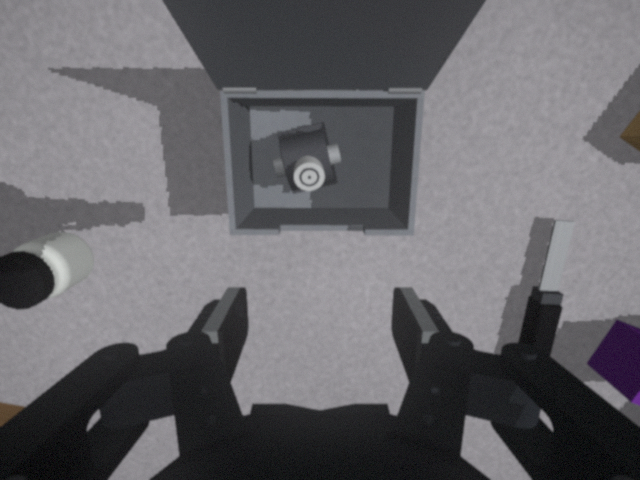

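View pics/w10a.png

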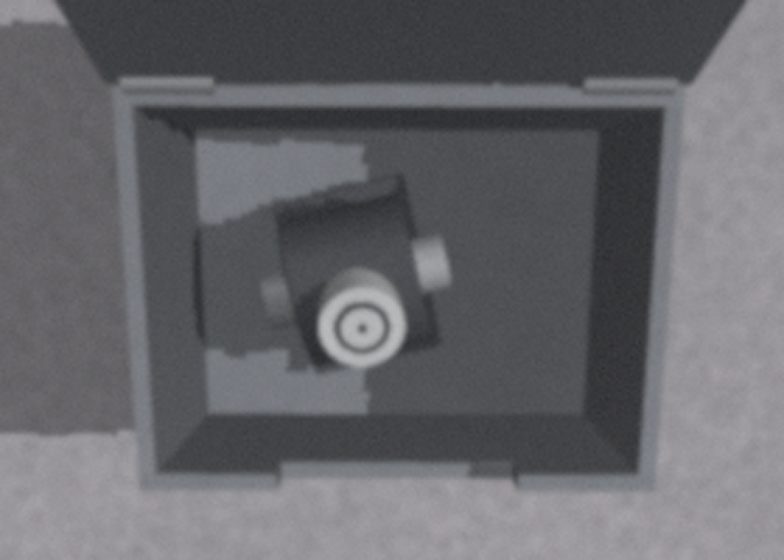

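The spot is at (309,177) in the full picture. The shaft stubs at crop (275,298) and (432,263) give the bearing's yaw.

Run:
```python
from h import *
import pickle
p=pickle.load(open('p10.pkl','rb'))
c=lambda x,y:((x+.5)/2.8-.5+180,(y+.5)/2.8-.5+60)
for z in(70,73,76):print('spot',ray('',c(362,328),z,p))
a=ray('',c(270,299),41,p);b=ray('',c(440,262),41,p)
d=a-b;print('stubs',a,b,np.linalg.norm(d),'yaw',np.degrees(np.arctan2(d[1],d[0]))-90)
# foot/body right edge (403,175)->(440,345), left (277,212)->(318,370)
for q in(((403,175),(438,342)),((277,212),(318,368))):
  a,b=[ray('',c(*k),20,p) for k in q];d=a-b;print('edge yaw',np.degrees(np.arctan2(d[1],d[0])),np.linalg.norm(d))
# rim corners outer at z95
r=[ray('',c(*k),95,p) for k in((113,88),(686,88),(655,488),(141,488))]
print(np.round(r,1),np.mean(r,0));d=r[0]-r[1];print(np.linalg.norm(d),np.degrees(np.arctan2(d[1],d[0]))-90)
d=r[3]-r[2];print(np.linalg.norm(d),np.degrees(np.arctan2(d[1],d[0]))-90, np.linalg.norm(r[0]-r[3]))
```

```text
spot [626.52127787 144.33114378  70.        ]
spot [626.87973923 144.30227325  73.        ]
spot [627.2382006  144.27340271  76.        ]
stubs [627.38035494 175.92939547  41.        ] [648.33838658 122.95119068  41.        ] 56.973057434011594 yaw 21.583614778306355
edge yaw 22.12105908127265 57.610180391150315
edge yaw 23.157159947706997 54.95387079236002
[[680.3 218.3  95. ]
 [705.2  70.3  95. ]
 [598.   52.6  95. ]
 [573.1 200.3  95. ]] [639.15215985 135.36808619  95.        ]
150.01392924653734 9.554375308261328
149.70378194839154 9.569048169045203 108.70167766572854
```

Rim size (150 × 109 mm) and yaw 9.56° confirm the calibration. The spot is at about (626.9,144.3,73) and the bearing yaw is about 22°. Next is the pen.

```bash
python3 go.py 540 -372.5 230 180 0 10
```

```text
t 12.75 [595.3 129.7 239.1] [1.8e+02 1.0e-01 9.5e+00] F [0.6 0.4 0.4] op 59.6 q [ 2. 29. 84. -0. 68. 82.]
cm [-13.7   48.63   0.95] tw [ 0.     0.002 -0.01 ]
```

```bash
python3 -m handwheel '[{"translation":[-6.8,24.3,0.3],"twist":[0,0,0],"gripper":6},{"translation":[-6.8,24.3,0.3],"twist":[0,0,0],"gripper":6},{"translation":[-6.8,24.3,0.3],"twist":[0,0,0],"gripper":6},{"translation":[-6.8,24.3,0.3],"twist":[0,0,0],"gripper":6},{"translation":[-6.8,24.3,0.3],"twist":[0,0,0],"gripper":6}]' 50; python3 -m handwheel '[{"translation":[-6.8,24.3,0.3],"twist":[0,0,0],"gripper":6},{"translation":[-6.8,24.3,0.3],"twist":[0,0,0],"gripper":6},{"translation":[-6.8,24.3,0.3],"twist":[0,0,0],"gripper":6},{"translation":[-6.8,24.3,0.3],"twist":[0,0,0],"gripper":6},{"translation":[-6.8,24.3,0.3],"twist":[0,0,0],"gripper":6}]'
python3 - <<'E'
from h import *
import pickle
from go import st
st(); p=P('wrist');snap('wrist','w11.png');pickle.dump(p,open('p11.pkl','wb'));st()
E
python3 go.py 540 -372.5 230 180 0 10
```

```text
time_s: 13.38
eef_pos: [567.9, -126.2, 236.8]
tool_rot: [179.9, 0.0, 9.0]
wrist_force: [-0.5, 0.4, -0.2]
opening: 60.2
time_s: 14.0
eef_pos: [540.7, -375.8, 233.4]
tool_rot: [179.9, -0.0, 9.1]
wrist_force: [-0.2, -0.2, 0.3]
opening: 59.7
t 14.0 [ 540.7 -375.8  233.4] [179.9  -0.    9.1] F [-0.2 -0.2  0.3] op 59.7 q [-44.  33.  77.  -0.  70.  36.]
t 14.05 [ 540.9 -373.2  233.3] [-180.     0.     9.3] F [ 0.  -0.2 -0.1] op 60.0 q [-44.  33.  77.   0.  70.  36.]
t 14.05 [ 540.9 -373.2  233.3] [-180.     0.     9.3] F [ 0.  -0.2 -0.1] op 60.0 q [-44.  33.  77.   0.  70.  36.]
cm [-0.07 -0.08  0.33] tw [-0.001  0.    -0.013]
```

View pics/w11.png

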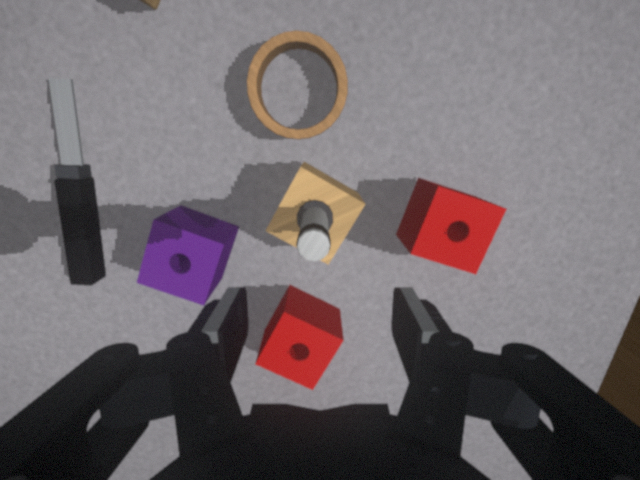

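Run:
```python
from h import *
import pickle
p=pickle.load(open('p11.pkl','rb'))
print(ray('',(313.5,246.5),151,p),ray('',(313.5,246.5),151,P('wrist')), 'collar', ray('',(316.5,216),71,p))
hc=[ray('',q,66,p) for q in((304,164),(365,204),(330,263),(267,230))];print(np.round(hc,1),np.mean(hc,0))
```

```text
[ 538.87567018 -372.44830013  151.        ] [ 539.03938899 -369.65947971  151.        ] collar [ 541.41280121 -373.41238341   71.        ]
[[ 582.6 -356.2   66. ]
 [ 557.4 -413.2   66. ]
 [ 499.4 -392.4   66. ]
 [ 520.9 -332.6   66. ]] [ 540.08132782 -373.590123     66.        ]
```

```bash
python3 -m handwheel '[{"translation":[-0.1,0,5],"twist":[0,0,0],"gripper":6},{"translation":[-0.1,0,9],"twist":[0,0,0],"gripper":6},{"translation":[-0.1,0,12],"twist":[0,0,0],"gripper":6},{"translation":[-0.1,0,14.3],"twist":[0,0,0],"gripper":6},{"translation":[-0.1,0,14.3],"twist":[0,0,0],"gripper":6}]' 50;python3 -m handwheel '[{"translation":[0,0,0],"twist":[0,0,0],"gripper":6}]'; python3 go.py 540 -372.7 88 180 0 9.3
```

```text
time_s: 14.68
eef_pos: [540.0, -368.0, 88.9]
tool_rot: [-179.7, 0.2, 9.6]
wrist_force: [-0.4, -0.3, 0.8]
opening: 59.9
time_s: 14.8
eef_pos: [541.8, -370.5, 91.9]
tool_rot: [180.0, -0.0, 9.6]
wrist_force: [-0.1, -0.2, 0.4]
opening: 59.7
t 14.8 [ 541.8 -370.5   91.9] [180.   -0.    9.6] F [-0.1 -0.2  0.4] op 59.7 q [-44.  42.  83.   0.  54.  36.]
cm [-0.21  0.18  0.39] tw [ 0.001 -0.001  0.004]
```

```bash
python3 -m handwheel '[{"translation":[-0.15,0.18,0.2],"twist":[0,0,0],"gripper":6},{"translation":[-0.15,0.18,0.2],"twist":[0,0,0],"gripper":6},{"translation":[-0.15,0.18,0.2],"twist":[0,0,0],"gripper":6}]' 40; python3 go.py 540 -372.7 88 180 0 9.3
python3 - <<'E'
from h import *
snap('wrist','w12.png')
E
```

```text
time_s: 15.18
eef_pos: [540.0, -373.5, 89.4]
tool_rot: [180.0, -0.0, 9.5]
wrist_force: [-0.5, 0.3, 0.5]
opening: 60.1
t 15.18 [ 540.  -373.5   89.4] [180.   -0.    9.5] F [-0.5  0.3  0.5] op 60.1 q [-44.  42.  83.   0.  54.  36.]
cm [ 0.01 -0.08  0.14] tw [ 0.001 -0.001  0.003]
```

View pics/w12.png

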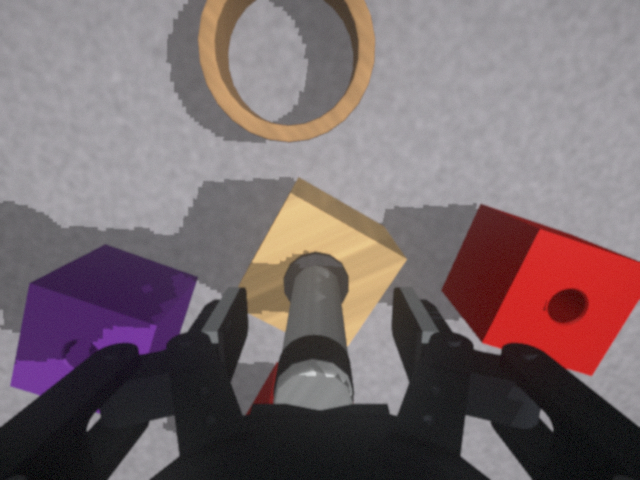

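The pen stands centred between the fingers, so I close and lift.

```bash
python3 -m handwheel '[{"translation":[0,0,0],"twist":[0,0,0],"gripper":3},{"translation":[0,0,0],"twist":[0,0,0],"gripper":1.5},{"translation":[0,0,0],"twist":[0,0,0],"gripper":1.5},{"translation":[0,0,0],"twist":[0,0,0],"gripper":1.5},{"translation":[0,0,0],"twist":[0,0,0],"gripper":1.5}]' 50; python3 -m handwheel '[{"translation":[0,0,0],"twist":[0,0,0],"gripper":1.5},{"translation":[0,0,0],"twist":[0,0,0],"gripper":1.5}]' 50; python3 go.py 540 -372.7 190 180 0 9.3
```

```text
time_s: 15.85
eef_pos: [539.9, -373.3, 88.9]
tool_rot: [180.0, 0.0, 9.5]
wrist_force: [-0.4, -0.5, 0.8]
opening: 21.0
time_s: 16.1
eef_pos: [539.9, -373.3, 88.9]
tool_rot: [180.0, -0.0, 9.5]
wrist_force: [-0.7, 0.5, 1.6]
opening: 20.8
t 16.1 [ 539.9 -373.3   88.9] [180.   -0.    9.5] F [-0.7  0.5  1.6] op 20.8 q [-44.  42.  84.   0.  54.  36.]
cm [ 1.000e-02 -5.000e-02 -1.011e+01] tw [ 0.    -0.     0.003]
```

```bash
python3 -m handwheel '[{"translation":[0,0,-2],"twist":[0,0,0],"gripper":1.5},{"translation":[0,0,-5],"twist":[0,0,0],"gripper":1.5},{"translation":[0,0,-8],"twist":[0,0,0],"gripper":1.5},{"translation":[0,0,-12],"twist":[0,0,0],"gripper":1.5},{"translation":[0,0,-14],"twist":[0,0,0],"gripper":1.5}]' 50; python3 -m handwheel '[{"translation":[0,0,0],"twist":[0,0,0],"gripper":1.5},{"translation":[0,0,0],"twist":[0,0,0],"gripper":1.5}]' 50
python3 - <<'E'
from h import *
from go import st
import pickle
st();pickle.dump(P('wrist'),open('p13.pkl','wb')); snap('wrist','w13.png');snap('scene','s13.png');st()
t=cv2.imread('pics/s13.png');cv2.imwrite('pics/s13a.png',cv2.resize(t[130:330,100:260],None,fx=3,fy=3,interpolation=cv2.INTER_CUBIC))
E
```

```text
time_s: 16.73
eef_pos: [540.9, -374.1, 232.7]
tool_rot: [179.8, -0.2, 9.5]
wrist_force: [0.1, 0.2, -1.4]
opening: 21.2
time_s: 16.98
eef_pos: [539.4, -372.7, 228.2]
tool_rot: [-179.9, 0.1, 9.5]
wrist_force: [-0.2, 0.4, -2.1]
opening: 20.8
t 16.98 [ 539.4 -372.7  228.2] [-1.799e+02  1.000e-01  9.500e+00] F [-0.2  0.4 -2.1] op 20.8 q [-44.  33.  77.  -0.  70.  36.]
t 17.07 [ 539.2 -372.6  227.3] [-1.799e+02  1.000e-01  9.500e+00] F [ 0.6  0.9 -1.7] op 20.6 q [-44.  33.  78.  -0.  70.  36.]
```

View pics/w13.png

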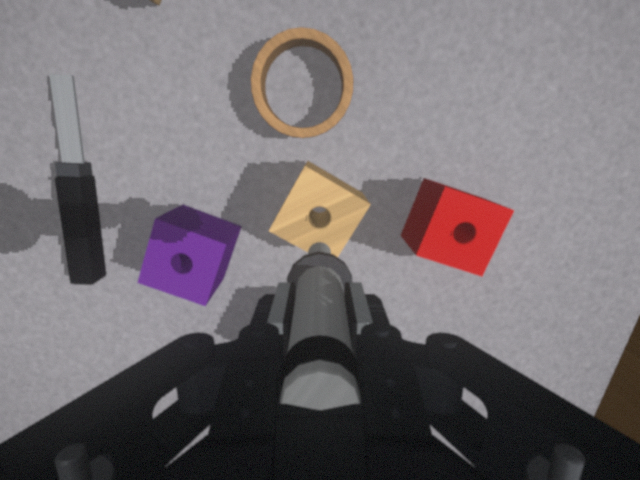

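View pics/s13a.png

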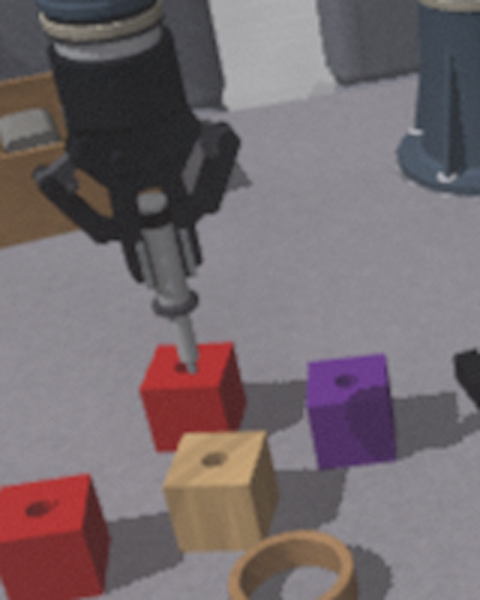

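Run:
```python
from h import *
import pickle
c=np.array([539.3,-372.6]);b=227.8-88.9
X=np.array([np.r_[c,b+z] for z in (7,66,68.5,71,151)])
print(((proj('scene',X)-[100,130])*3+1).round(1).tolist())
p=pickle.load(open('p13.pkl','rb'));print(proj('',X,p).round(1).tolist())
t=cv2.imread('pics/s13.png');cv2.imwrite('pics/s13b.png',cv2.resize(t[185:265,130:190],None,fx=9,fy=7.4,interpolation=cv2.INTER_CUBIC))
t=cv2.imread('pics/w13.png');cv2.imwrite('pics/w13b.png',cv2.resize(t[200:420,250:390],None,fx=4,fy=2.7,interpolation=cv2.INTER_CUBIC))
```

```text
[[192.8, 370.8], [175.8, 302.9], [175.0, 299.9], [174.3, 296.9], [149.1, 196.3]]
[[319.2, 244.7], [318.8, 280.1], [318.8, 282.1], [318.8, 284.2], [317.5, 404.2]]
```

View pics/s13b.png

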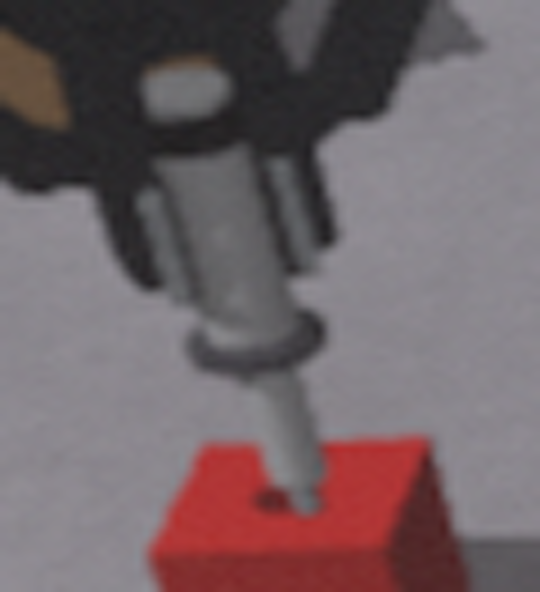

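View pics/w13b.png

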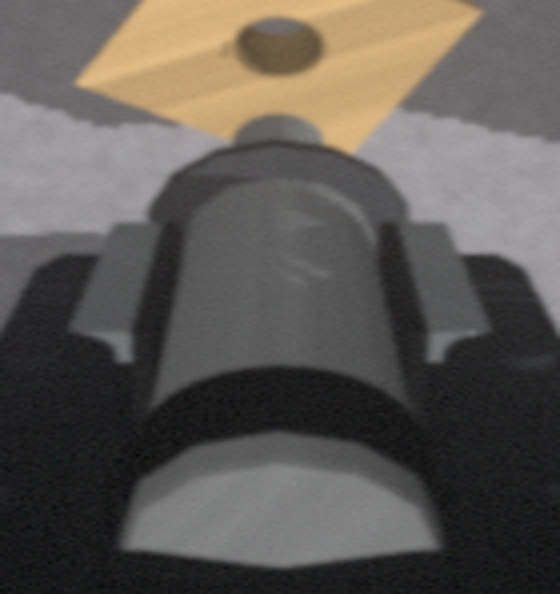

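The pen sits straight in the jaws: predicted and seen point positions agree within 1 px (164,254). The point is 81.9 mm ahead of the TCP. I move to a stand-off over the spot, already tilted.

```bash
cat > tgt.py <<'E'
import sys
from h import *
from go import d,st
S=np.array([626.9,144.3,73.]);yb=22.3
Rt=R.from_euler('xyz',[180,-20,yb],degrees=True);n=-Rt.as_matrix()[:,2]
if __name__=='__main__':
    k=float(sys.argv[1]);st();T=S+n*(81.9+k);print('T',T.round(1));d(T,Rt)
    s=manip.read_state();Rc=R.from_euler('xyz',s['tool_rot'],degrees=True);q=s['eef_pos']+81.9*Rc.as_matrix()[:,2]
    e=q-S;print('point rel spot: along n',round(e@n,1),'lateral',np.round(Rt.inv().apply(e)[:2],1),'ang',np.degrees((Rc.inv()*Rt).magnitude()).round(1))
E
python3 tgt.py 80
```

```text
t 17.07 [ 539.2 -372.6  227.3] [-1.799e+02  1.000e-01  9.500e+00] F [ 0.6  0.9 -1.7] op 20.6 q [-44.  33.  78.  -0.  70.  36.]
T [575.7 123.3 225.1]
cm [ 11.78 -48.31   0.32] tw [ 0.036  0.349 -0.222]
point rel spot: along n 162.9 lateral [-235.9  444.7] ang 23.8
```

```bash
python3 -m handwheel '[{"translation":[5.9,-24,0.2],"twist":[0,0,-0.1],"gripper":1.5},{"translation":[5.9,-24,0.2],"twist":[0,0,-0.1],"gripper":1.5},{"translation":[5.9,-24,0.2],"twist":[0,0,-0.1],"gripper":1.5},{"translation":[5.9,-24,0.2],"twist":[0,0,-0.1],"gripper":1.5},{"translation":[5.9,-24,0.2],"twist":[0,0,-0.1],"gripper":1.5}]' 50; python3 tgt.py 80
```

```text
time_s: 17.7
eef_pos: [557.3, -121.9, 225.6]
tool_rot: [-179.8, 0.2, 15.6]
wrist_force: [-0.2, -1.8, -0.4]
opening: 20.7
t 17.7 [ 557.3 -121.9  225.6] [-179.8    0.2   15.6] F [-0.2 -1.8 -0.4] op 20.7 q [-24.  26.  90.   0.  64.  51.]
T [575.7 123.3 225.1]
cm [  8.35 -23.12   0.11] tw [ 0.017  0.351 -0.117]
point rel spot: along n 123.1 lateral [-131.4  219.5] ang 21.2
```

```bash
python3 -m handwheel '[{"translation":[2,-5.8,0],"twist":[0,0.07,-0.1],"gripper":1.5},{"translation":[4,-11.6,0],"twist":[0.01,0.14,-0.11],"gripper":1.5},{"translation":[6.2,-17.3,0],"twist":[0.02,0.21,-0.11],"gripper":1.5},{"translation":[8.3,-23.1,0.1],"twist":[0.02,0.29,-0.117],"gripper":1.5},{"translation":[8.3,-23.1,0.1],"twist":[0.02,0.35,-0.117],"gripper":1.5}]' 50;python3 -m handwheel '[{"translation":[0,0,0],"twist":[0,0,0],"gripper":1.5},{"translation":[0,0,0],"twist":[0,0,0],"gripper":1.5},{"translation":[0,0,0],"twist":[0,0,0],"gripper":1.5}]'; python3 tgt.py 30;python3 - <<'E'
from h import *
from go import st
import pickle
pickle.dump(P('wrist'),open('p14.pkl','wb'));snap('wrist','w14.png');snap('scene','s14.png')
t=cv2.imread('pics/s14.png');cv2.imwrite('pics/s14a.png',cv2.resize(t[130:310,300:460],None,fx=3.3,fy=3.3,interpolation=cv2.INTER_CUBIC))
E
```

```text
time_s: 18.32
eef_pos: [576.9, 121.2, 224.9]
tool_rot: [-180.0, -20.1, 22.3]
wrist_force: [-0.4, -0.7, -2.0]
opening: 20.9
time_s: 18.7
eef_pos: [578.9, 116.7, 225.9]
tool_rot: [179.9, -20.1, 21.9]
wrist_force: [-0.3, 0.8, -0.9]
opening: 21.0
t 18.7 [578.9 116.7 225.9] [179.9 -20.1  21.9] F [-0.3  0.8 -0.9] op 21.0 q [ -4.  22. 102.  14.  38.  55.]
T [591.5 129.8 178.2]
cm [-0.09 -0.75  5.05] tw [ 0.003 -0.001 -0.006]
point rel spot: along n 80.6 lateral [0.9 7.6] ang 0.4
```

View pics/w14.png

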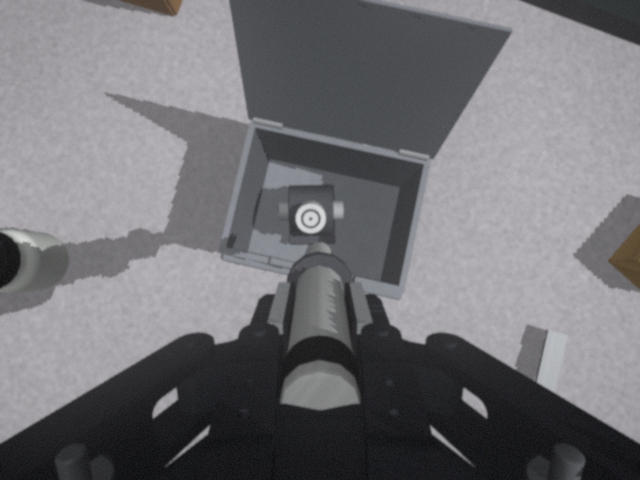

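View pics/s14a.png

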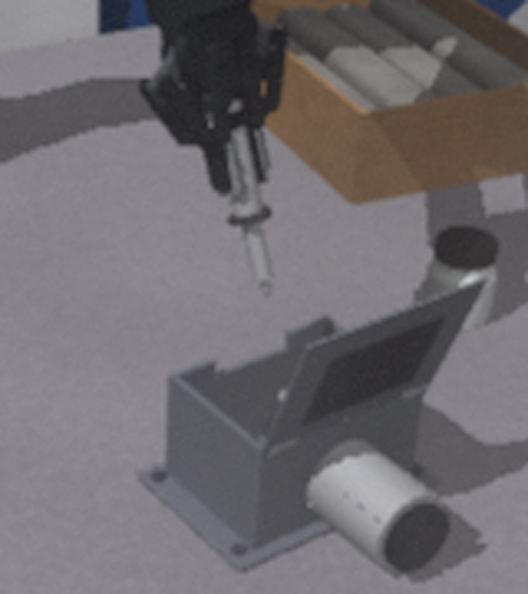

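The bearing now looks square in the wrist picture, so the yaw is right, and the spot is at (311,218). I triangulate it with the earlier view.

Run:
```python
from h import *
import pickle
t=cv2.imread('pics/w14.png');cv2.imwrite('pics/w14a.png',cv2.resize(t[170:270,260:380],None,fx=6,fy=6,interpolation=cv2.INTER_CUBIC))
```

```text
(no output)
```

View pics/w14a.png

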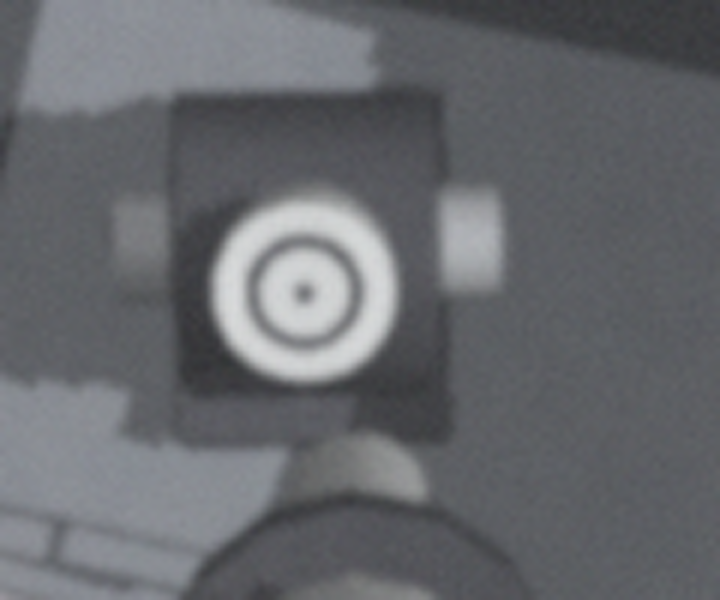

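Run:
```python
from h import *
import pickle
p1=pickle.load(open('p10.pkl','rb'));p2=pickle.load(open('p14.pkl','rb'))
a=(308.96,176.8);b=(260+304.5/6-.5,170+292.5/6-.5)
X=cv2.triangulatePoints(*[K@np.c_[Rm,t] for K,Rm,t in(p1,p2)],np.array(a).reshape(2,1),np.array(b).reshape(2,1));print(b,(X[:3]/X[3]).ravel())
for z in(70,73,76):print(ray('',b,z,p2))
```

```text
(310.25, 218.25) [626.95561931 144.37887177  73.66987914]
[627.32825232 144.71499445  70.        ]
[627.00693549 144.50301645  73.        ]
[626.68561865 144.29103846  76.        ]
```

Both views agree to under 1 mm: spot (627.0,144.4,73.4). I descend along the normal.

```bash
python3 -m handwheel '[{"translation":[-0.1,-0.7,1],"twist":[0,0,0],"gripper":1.5},{"translation":[-0.1,-0.7,2.5],"twist":[0,0,0],"gripper":1.5},{"translation":[-0.1,-0.7,4],"twist":[0,0,0],"gripper":1.5},{"translation":[-0.1,-0.7,5],"twist":[0,0,0],"gripper":1.5},{"translation":[-0.1,-0.7,5],"twist":[0,0,0],"gripper":1.5}]' 50;python3 -m handwheel '[{"translation":[0,0,0],"twist":[0,0,0],"gripper":1.5},{"translation":[0,0,0],"twist":[0,0,0],"gripper":1.5},{"translation":[0,0,0],"twist":[0,0,0],"gripper":1.5}]'; sed -i 's/626.9,144.3,73./627.0,144.4,73.4/' tgt.py; python3 tgt.py 8
```

```text
time_s: 19.42
eef_pos: [590.0, 130.5, 177.0]
tool_rot: [-180.0, -19.9, 22.0]
wrist_force: [0.3, -0.6, -1.1]
opening: 20.7
time_s: 19.8
eef_pos: [590.5, 130.4, 179.0]
tool_rot: [179.9, -20.1, 22.0]
wrist_force: [0.1, -0.3, -1.1]
opening: 21.1
t 19.8 [590.5 130.4 179. ] [179.9 -20.1  22. ] F [ 0.1 -0.3 -1.1] op 21.1 q [ -2.  27. 103.  15.  32.  54.]
T [598.6 132.7 157.9]
cm [0.05 0.08 2.27] tw [ 0.003 -0.002 -0.005]
point rel spot: along n 30.7 lateral [-0.4 -0.6] ang 0.3
```

```bash
python3 -m handwheel '[{"translation":[0.05,0.05,0.7],"twist":[0,0,0],"gripper":1.5},{"translation":[0.05,0.05,1.5],"twist":[0,0,0],"gripper":1.5},{"translation":[0.05,0.05,2.2],"twist":[0,0,0],"gripper":1.5},{"translation":[0.05,0.05,2.2],"twist":[0,0,0],"gripper":1.5},{"translation":[0.05,0.05,2.2],"twist":[0,0,0],"gripper":1.5}]' 50;python3 tgt.py -4.5;python3 - <<'E'
from h import *
snap('wrist','w15.png')
t=cv2.imread('pics/w15.png');cv2.imwrite('pics/w15a.png',cv2.resize(t[170:330,240:400],None,fx=3.7,fy=3.7,interpolation=cv2.INTER_CUBIC))
snap('scene','s15.png')
t=cv2.imread('pics/s15.png');cv2.imwrite('pics/s15a.png',cv2.resize(t[130:310,300:460],None,fx=3.3,fy=3.3,interpolation=cv2.INTER_CUBIC))
E
python3 tgt.py -4.5
```

```text
time_s: 20.42
eef_pos: [598.0, 132.9, 157.8]
tool_rot: [180.0, -20.1, 22.0]
wrist_force: [0.2, -0.2, -1.3]
opening: 20.9
t 20.43 [598.  132.9 157.8] [180.  -20.1  22. ] F [ 0.2 -0.2 -1.3] op 20.9 q [ -2.  30. 103.  16.  30.  53.]
T [602.5 134.4 146.1]
cm [0.04 0.04 1.26] tw [ 0.002 -0.001 -0.005]
point rel spot: along n 8.1 lateral [-0.4 -0.2] ang 0.3
t 20.52 [598.1 132.9 158.2] [179.9 -20.1  22. ] F [ 0.4  0.5 -2.1] op 20.9 q [ -2.  29. 103.  16.  30.  53.]
T [602.5 134.4 146.1]
cm [0.02 0.03 1.29] tw [ 0.003 -0.002 -0.005]
point rel spot: along n 8.4 lateral [-0.1 -0.2] ang 0.3
```

View pics/w15a.png

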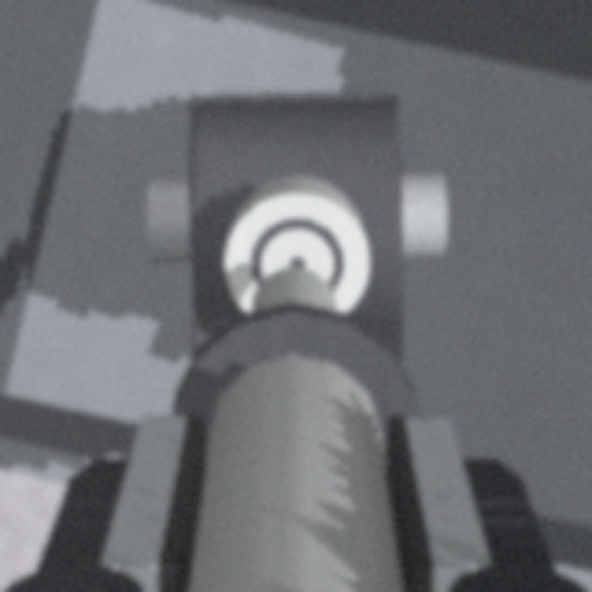

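View pics/s15a.png

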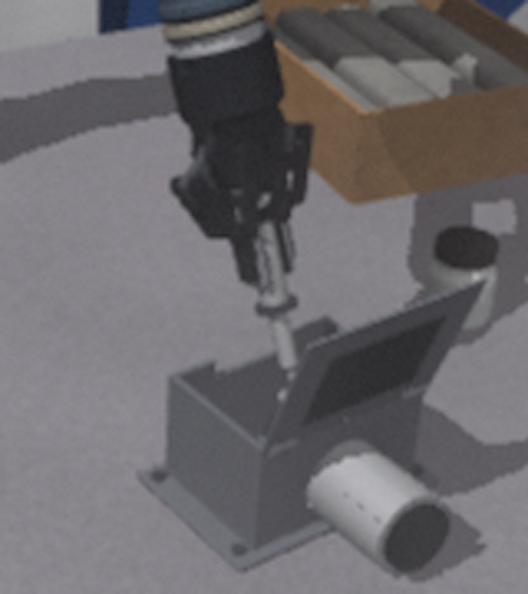

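The nose is centred on the spot laterally (295 against 298 in the crop). I advance slowly while watching the force.

```bash
python3 -m handwheel '[{"translation":[0,0,0.3],"twist":[0,0,0],"gripper":1.5},{"translation":[0,0,0.6],"twist":[0,0,0],"gripper":1.5},{"translation":[0,0,0.8],"twist":[0,0,0],"gripper":1.5},{"translation":[0,0,0.9],"twist":[0,0,0],"gripper":1.5},{"translation":[0,0,0.9],"twist":[0,0,0],"gripper":1.5}]' 50;python3 tgt.py -4.5
python3 - <<'E'
from h import *
f=[]
for i in range(8): manip.camera('wrist');f.append(manip.read_state()['wrist_force'])
from tgt import n
f=np.array(f);print(f.mean(0),f.std(0),'along n',(f@n).mean())
E
python3 tgt.py -4.5
```

```text
time_s: 21.15
eef_pos: [600.8, 134.1, 149.4]
tool_rot: [180.0, -20.1, 22.0]
wrist_force: [-0.2, -0.3, -1.0]
opening: 20.9
t 21.15 [600.8 134.1 149.4] [180.  -20.1  22. ] F [-0.2 -0.3 -1. ] op 20.9 q [ -2.  30. 103.  17.  29.  53.]
T [602.5 134.4 146.1]
cm [0.05 0.04 0.37] tw [ 0.002 -0.001 -0.005]
point rel spot: along n -0.8 lateral [-0.4 -0.2] ang 0.3
[-0.09948884  0.45176278 -1.08185028] [0.39471408 0.71962188 0.44928183] along n -1.0437549600608356
t 21.55 [600.9 134.  149.6] [180.  -20.1  22. ] F [ 0.3  0.8 -0.6] op 20.6 q [ -2.  30. 103.  17.  29.  53.]
T [602.5 134.4 146.1]
cm [0.03 0.03 0.39] tw [ 0.003 -0.001 -0.005]
point rel spot: along n -0.6 lateral [-0.2 -0.1] ang 0.3
```

```bash
cat > fm.py <<'E'
from h import *
from tgt import n
f=[]
for i in range(8): manip.camera('wrist');f.append(manip.read_state()['wrist_force'])
f=np.array(f);print('F',f.mean(0).round(2),'along n',(f@n).mean().round(2))
E
python3 -m handwheel '[{"translation":[0,0,0.1],"twist":[0,0,0],"gripper":1.5},{"translation":[0,0,0.2],"twist":[0,0,0],"gripper":1.5},{"translation":[0,0,0.2],"twist":[0,0,0],"gripper":1.5},{"translation":[0,0,0.2],"twist":[0,0,0],"gripper":1.5}]' 50;python3 fm.py; python3 tgt.py -4.5
```

```text
time_s: 22.05
eef_pos: [601.5, 134.3, 147.8]
tool_rot: [180.0, -20.1, 22.0]
wrist_force: [-0.7, -0.1, -0.1]
opening: 20.7
F [-0.5  -0.39 -0.4 ] along n -0.17
t 22.45 [601.5 134.3 147.7] [180.  -20.1  22. ] F [-0.6  0.  -0.4] op 20.7 q [ -2.  31. 103.  17.  29.  53.]
T [602.5 134.4 146.1]
cm [0.03 0.03 0.18] tw [ 0.003 -0.001 -0.005]
point rel spot: along n -2.7 lateral [-0.2 -0.1] ang 0.3
```

```bash
python3 -m handwheel '[{"translation":[0,0,0.1],"twist":[0,0,0],"gripper":1.5},{"translation":[0,0,0.2],"twist":[0,0,0],"gripper":1.5},{"translation":[0,0,0.3],"twist":[0,0,0],"gripper":1.5},{"translation":[0,0,0.3],"twist":[0,0,0],"gripper":1.5},{"translation":[0,0,0.3],"twist":[0,0,0],"gripper":1.5}]' 50;python3 fm.py; python3 fm.py; python3 tgt.py -4.5
```

```text
time_s: 23.08
eef_pos: [602.5, 134.7, 145.0]
tool_rot: [180.0, -20.1, 22.0]
wrist_force: [-0.3, -0.4, 2.1]
opening: 21.0
F [-0.94 -0.36  1.53] along n 1.78
F [-1.26 -0.36  1.69] along n 2.03
t 23.88 [602.5 134.7 144.9] [180.  -20.1  22. ] F [-1.2 -1.3  1.4] op 20.9 q [ -2.  31. 103.  17.  28.  53.]
T [602.5 134.4 146.1]
cm [ 0.03  0.03 -0.12] tw [ 0.003 -0.001 -0.005]
point rel spot: along n -5.7 lateral [-0.2 -0.1] ang 0.3
```

Contact force is now about 3.0 N (1.9 measured plus 1.15 for the pen's weight), which is about 4.7 mm of push. Final visual check.

Run:
```python
from h import *
snap('wrist','w16.png');snap('scene','s16.png')
t=cv2.imread('pics/w16.png');cv2.imwrite('pics/w16a.png',cv2.resize(t[170:330,240:400],None,fx=3.7,fy=3.7,interpolation=cv2.INTER_CUBIC))
```

```text
(no output)
```

View pics/w16a.png

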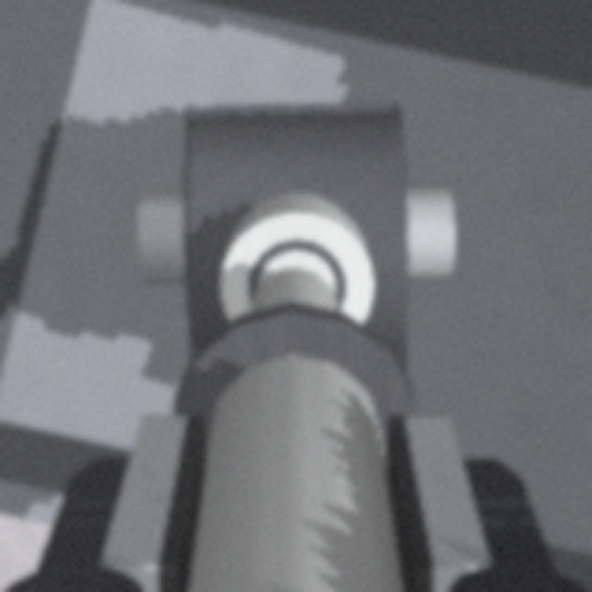

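View pics/s16.png

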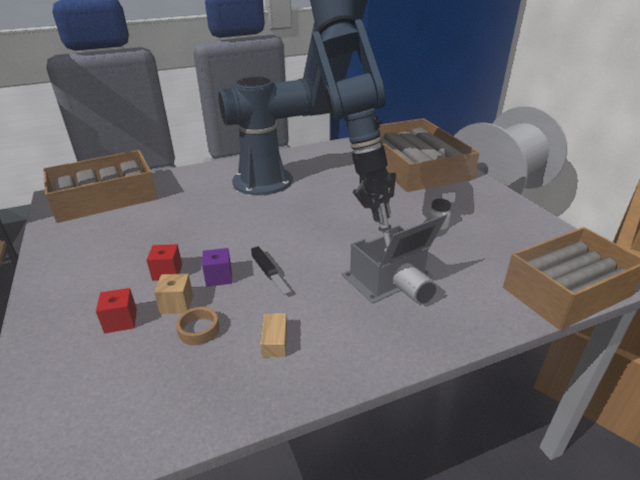

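Run:
```python
from h import *
from tgt import *
s=manip.read_state();Rc=R.from_euler('xyz',s['tool_rot'],degrees=True).as_matrix()
q=s['eef_pos']+81.9*Rc[:,2]
X=np.array([S,q-Rc[:,2]*14+Rc[:,0]*7,S+13*Rc[:,0],S+8.5*Rc[:,0]])
print(((proj('wrist',X)-[240,170])*3.7).round(0).tolist())
```

```text
[[295.0, 286.0], [294.0, 262.0], [295.0, 212.0], [295.0, 238.0]]
```

```bash
python3 go.py 602.5 134.7 145 180 -20 22; python3 -c "
from rig import manip; print(manip.job_done())"
```

```text
t 23.98 [602.5 134.7 144.9] [180.  -20.1  22. ] F [-0.4 -0.8  2. ] op 21.1 q [ -2.  31. 103.  17.  28.  53.]
cm [ 0.01  0.   -0.01] tw [ 0.001 -0.001  0.   ]
the job is handed in; nothing more can be done
None
```

I opened the cover with the flat-bladed tool, put the tool back on the bench and handed the job in at about 24 s with the pen held on the spot. No verdict was reported, so this rests on my own last checks:

- **Cover:** it stands at about 1.85 rad (from the scene picture) and stayed there after the blade was withdrawn.
- **Blade tool:** it lies flat and released where it started, clear of the unit.
- **Pen position:** it is about 0.2 mm off the spot's centre sideways by the calibration and about 0.3° from my estimate of square. In the last wrist picture the nose edge was about 1.4 px from where it was predicted, roughly 1 mm.
- **Push:** the contact force was about 3 N, which is about 4.7 mm of spring travel. The TCP geometry gave 5.7 mm instead, a 1 mm disagreement, but both are within 2 to 7.5 mm.
- **Bystanders:** in the final scene picture the jar, the chock and the ring look to be where they started. I did not re-measure them.

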